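Pile the porous stones by shape and mark the round pile

TASK

Clear away the porous stones after the day's soil tests: pile every round stone lying on the bench squarely on the round base and every square stone squarely on the square base, edges flush all round. When all of them are piled, take the white marker board out of its slot rack and lean it, foot on the bench, at a slant against the middle of the front of the bookend that stands behind the round pile. Leave the tins and the soil core as they are.

Things in the scene. Friction and masses are not known exactly. Their poses are not given: they have to be found in the camera images.
- round_0: loose round porous stone: a light-grey gritty disc, 60 mm diameter, 10 mm thick, lying flat on the bench at the start; may be absent. Origin: centre of its underside, z up.
- round_1: loose round porous stone: a light-grey gritty disc, 60 mm diameter, 10 mm thick, lying flat on the bench at the start; may be absent. Origin: centre of its underside, z up.
- round_2: loose round porous stone: a light-grey gritty disc, 60 mm diameter, 10 mm thick, lying flat on the bench at the start; may be absent. Origin: centre of its underside, z up.
- square_0: loose square porous stone: a light-grey gritty plate, 60 x 60 mm, 10 mm thick, lying flat on the bench at the start; may be absent. Origin: centre of its underside, x and y along its sides, z up.
- square_1: loose square porous stone: a light-grey gritty plate, 60 x 60 mm, 10 mm thick, lying flat on the bench at the start; may be absent. Origin: centre of its underside, x and y along its sides, z up.
- square_2: loose square porous stone: a light-grey gritty plate, 60 x 60 mm, 10 mm thick, lying flat on the bench at the start; may be absent. Origin: centre of its underside, x and y along its sides, z up.
- base_round: fixed bare aluminium base for the round pile: a disc 60 mm in diameter, 12 mm high, about 120 to 140 mm in front of one of the two bookends (which one differs from start to start). Origin: centre of its underside, at bench level.
- base_square: fixed bare aluminium base for the square pile: 60 x 60 mm, 12 mm high, in front of the other bookend. Origin: centre of its underside, at bench level; x and y along its sides.
- stop_a: steel bookend fixed to the bench, one of two, with one of the two pile bases in front of it: an upright plate 90 mm wide (its y), 5 mm thick and 90 mm tall on a foot that runs backwards. Origin: at bench level, in the middle of the foot of its front face; the front face is the plane x = 0 and looks along -x, towards the robot.
- stop_b: steel bookend fixed to the bench, one of two, with one of the two pile bases in front of it: an upright plate 90 mm wide (its y), 5 mm thick and 90 mm tall on a foot that runs backwards. Origin: at bench level, in the middle of the foot of its front face; the front face is the plane x = 0 and looks along -x, towards the robot.
- board: loose marker board, white with a black stripe on both faces, 70 mm wide (its y), 8 mm thick (its x), 150 mm tall (its z), 120 g, standing upright in the slot of the grey rack at the start. Origin: middle of its lower edge face.
- rack: fixed grey plastic slot rack, 50 x 100 mm, 46 mm high, in which the board stands at the start, 6 mm above the bench, in a slot 12 mm wide and 40 mm deep that runs along the rack's y. Origin: centre of its underside.
- tin_0: bystander: closed aluminium moisture tin, 47 mm diameter, 26 mm high, standing among the stones; to be left alone. Origin: centre of its underside.
- tin_1: bystander: closed aluminium moisture tin, 47 mm diameter, 26 mm high, standing among the stones; to be left alone. Origin: centre of its underside.
- tin_2: bystander: closed aluminium moisture tin, 47 mm diameter, 26 mm high, standing among the stones; to be left alone. Origin: centre of its underside.
- core: bystander: brown soil core, a cylinder 100 mm in diameter, 110 mm tall; to be left alone. Origin: centre of its underside.

How it is judged:
On the way, in this order (a step that is already met when the one before it is completed fails the run):
1. every stone that is present lies piled on the base of its own shape (horizontal distance between each of round_0, round_1, round_2 and base_round below 0.007 m and angle between each of round_0, round_1, round_2, square_0, square_1, square_2's own z axis and vertical below 0.07 rad and linear speed of each of round_0, round_1, round_2, square_0, square_1, square_2 below 0.03 m/s and horizontal distance between each of square_0, square_1, square_2 and base_square below 0.007 m and (angle between the x axis of square_0 and the x axis of base_square, either way round below 0.14 rad or angle between the x axis of square_0 and the y axis of base_square, either way round below 0.14 rad) and (angle between the x axis of square_1 and the x axis of base_square, either way round below 0.14 rad or angle between the x axis of square_1 and the y axis of base_square, either way round below 0.14 rad) and (angle between the x axis of square_2 and the x axis of base_square, either way round below 0.14 rad or angle between the x axis of square_2 and the y axis of base_square, either way round below 0.14 rad)), for 0.2 s.
2. then the board leans against the bookend behind the round base (((horizontal distance between base_round and stop_a below 0.2 m and contact force between board and stop_a above 0.03 N and y of board in the frame of stop_a between -0.03 and 0.03 m and x of board in the frame of stop_a below -0.015 m and height (world z) of board below 0.015 m) or (horizontal distance between base_round and stop_b below 0.2 m and contact force between board and stop_b above 0.03 N and y of board in the frame of stop_b between -0.03 and 0.03 m and x of board in the frame of stop_b below -0.015 m and height (world z) of board below 0.015 m)) and angle between board's own z axis and vertical between 0.12 and 0.7 rad and linear speed of board below 0.02 m/s and angular speed of board below 0.1 rad/s), for 0.2 s.
At the end, for the whole second after the job is handed in: Each stone present: level within 4 deg, at rest, within 7 mm of the centre of the base of its shape, squares parallel to it within 8 deg. Board: at rest against the bookend behind the round base, 7 to 40 deg from upright, lower edge on the bench in front, within 30 mm of its middle (all of step 1 and all of step 2); the robot touches nothing.
It fails at once if a tin or the soil core is pushed more than 3 cm or knocked over (distance of any of tin_0, tin_1, tin_2, core from where it was at the start of the episode above 0.03 m or angle between any of tin_0, tin_1, tin_2, core's own z axis and vertical above 0.5 rad).
Of round_0, round_1, round_2, square_0, square_1, square_2 only 4 to 6 are there at a start; the rules pass over those that are not, and their reading is None.
At some moment in a run one of round_0, round_1, round_2, square_0, square_1, square_2 may be knocked a few centimetres aside while the robot is not near it.
It also fails if it takes over 210 s, if anything falls off the work surface, if the arm or the gripper's body presses on something with over 40 N, if the wrist force passes 120 N, or if a joint passes its speed limit or range.

ROBOT

A 6-joint arm with a two-finger parallel gripper is mounted at the origin on the work surface. World frame = base frame: x ahead of the robot, y to its left, z up, the work surface at z = 0. Lengths are in m, angles in rad, forces in N, time in s.
With the tool pointing down it reaches from about 0.35 to 0.875 m from the base axis. Payload 4.2 kg.
Tool frame: the origin (TCP) lies midway between the tips of the shut fingers; the grasp point (between the pads) lies 19 mm behind it; x points along the fingers, z is the direction in which the jaws open and shut, and the axes are right-handed (so a half turn about x gives the same grasp; the last joint's range is limited). The gripper opens to 85 mm and grips with 20 to 120 N. Pads are 22 mm wide; open, the fingers measure 114 mm over their backs; the gripper's body (76 mm by 85 mm) begins 54 mm behind the grasp point. The pads swing forward as they close: fully open they stand 13 mm farther back than shut.
Start: joints at [1.465, 0.385, 0.008, 0, -1.194, -0.259], TCP at [0.223, 0.584, 0.231] pointing down, gripper open.
Joint ranges: [-3.14, 3.14], [-1.21, 2.06], [-1.07, 1.41], [-3.16, 2.05], [-2.99, -0.16], [-3.1, 3.1]. Speed limits (rad/s): [2.79, 2.79, 3.14, 3.14, 3.14, 3.14].

INTERFACE

Orientations are given as [roll, pitch, yaw] about the fixed x, y, z axes, in that order (R = Rz(yaw) Ry(pitch) Rx(roll)).
In Python, from cell import arm gives the robot as it stands.
- The arm moves only by the tool move_arm, never from a script. Its argument "motion" is a list that holds one entry, the list of rows, each a list of 7 numbers: the opening, from 0 (shut) to 1 (fully open), then the shift along the tool's x, y, z in cm, then the turn, a rotation vector about the tool's x, y, z in rad. A call has 1 to 12 rows; each row is the pose to reach, as a shift and turn from the pose commanded when the call began, along the tool's axes at that moment; what a row does not reach only later rows make up. A row lasts 1/10 s, in which the tool goes at most 50 mm and 8.59 degrees, less where a joint would pass 70% of its speed; a pose out of reach is approached as far as the arm can. A call with a gripper value outside its range is refused whole. The fingers move at their own pace and stop on an object; "grip_force" is the grip in N (left out, the last holds). Time passes only in rows, so rows that repeat a pose let the fingers close. It gives the time, the measured TCP pose, the force and the opening at its end, in the units of the state.
- arm.sense(): the state, without advancing time (a new reading comes with each control period).
- arm.camera(name): name is "side" or "top" or "wrist"; returns a dict with "color" (420x560x3 uint8, red, green, blue), "z_map" (420x560 float32, m along the optical axis (not along the pixel's ray), 0 where there is no reading), "fx", "fy", "cx", "cy" (pixels), "rvec" (rotation vector, rad) and "tvec" (3), from world to camera coordinates, as OpenCV has them. Camera axes: x right, y down, z forward; pixel columns grow to the right and rows downward; lengths in m; the calibration is good to about 2 mm. A picture is of the moment at which its call begins.
- arm.close_job(): hands the job in, once; it reports no verdict.
The state is a dict: "t": time; "q": joint angles; "joint_velocities": joint speeds; "effort": joint torques, N m; "eef_pos": TCP position; "eef_rot": TCP orientation; "force": force on the tool from outside, world axes, zero at the start; "ft_torque": the same for the moment, N m; "grip_width": opening from 0.0 (shut) to 1.0 (fully open).
Only numpy, scipy, OpenCV 4.12 (cv2) and the standard library are available. Lean on these libraries where they do the work, as an engineer would, in place of code of your own. Each camera call takes 0.05 s, during which the arm holds its last target.

## Working session

There is one attempt and no reset: what is moved stays moved. The work goes in short steps, Python scripts to look and compute and a tool call to move; the robot and the scene stay as the last step left them, time stands still between calls to the robot, and variables do not carry over. Pictures are saved under pics/ and viewed, and the job is handed in when it is done.

Besides the shell and the picture viewer there is one more tool, called after "Emit:" by a JSON object that holds its "fn" and its "kwargs". move_arm: Moves the arm, as the interface text tells. Its arguments: {"type":"object","properties":{"motion":{"type":"array"},"grip_force":{"type":"number"}},"required":["motion"]}

```bash
ls; mkdir -p pics; python3 - <<'E'
from cell import arm
import cv2, numpy as np
s=arm.sense()
for k,v in s.items(): print(k,np.round(v,3))
for n in ["top","side","wrist"]:
    c=arm.camera(n)
    print(n,c['fx'],c['fy'],c['cx'],c['cy'],np.round(c['rvec'],3),np.round(c['tvec'],3))
    cv2.imwrite(f'pics/{n}0.png',c['color'][:,:,::-1])
E
```

```text
pics
t 0.0
q [ 1.465e+00  3.860e-01  7.000e-03 -1.000e-03 -1.194e+00 -2.590e-01]
joint_velocities [ 0.001 -0.002 -0.001  0.001  0.     0.002]
effort [-0.000e+00 -3.923e+01  1.884e+01  4.186e+00 -5.000e-03  0.000e+00]
eef_pos [0.223 0.583 0.23 ]
eef_rot [ 0.038  1.569 -1.898]
force [ 0.661 -0.053 -0.035]
ft_torque [-0.04   0.004  0.012]
grip_width 1.001
top 419.059568155648 419.059568155648 275.24845810730824 207.9383643551134 [ 2.14  -2.082  0.214] [-0.053  0.525  0.869]
side 480.64375349782665 480.64375349782665 280.13428648235924 214.20228666272772 [ 2.081 -0.01   0.039] [-0.52   0.011  1.165]
wrist 334.74059187577524 334.74059187577524 283.5528900303826 213.52524350109144 [-1.678  2.438  0.346] [ 0.625 -0.037  0.38 ]
```

View pics/top0.png

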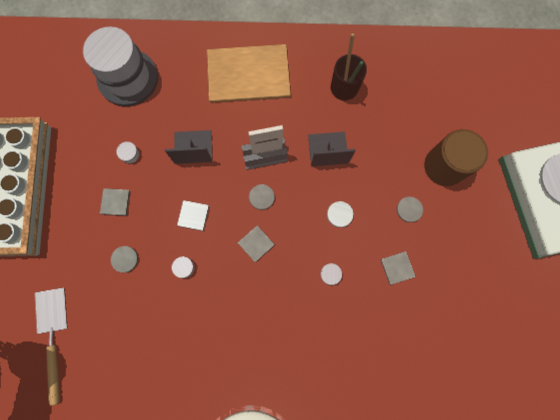

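View pics/side0.png

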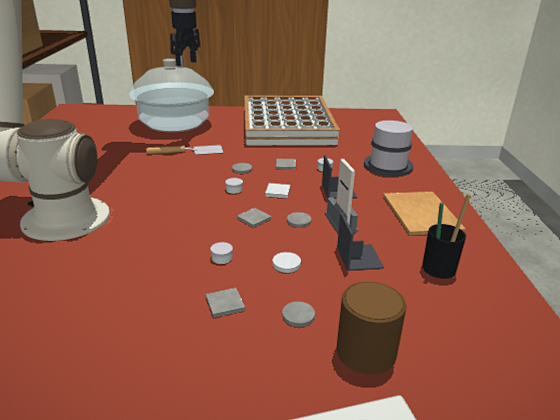

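View pics/wrist0.png

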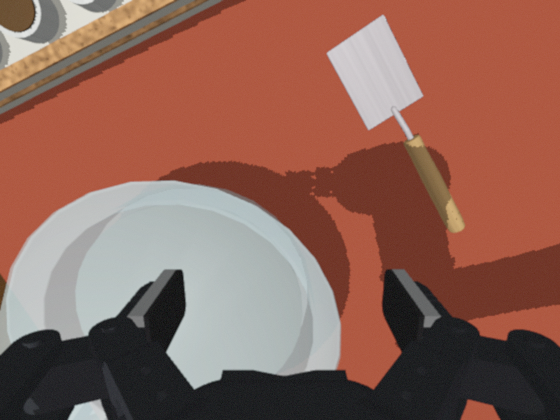

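Top view: bookends sit near (193,148) and (330,150), with the rack and board at (265,148). The square base is at (193,215) and the round base at (340,214). Round stones are at (262,197), (124,259) and (410,209). Square stones are at (115,202), (256,244) and (398,267). Tins are at (127,153), (182,267) and (331,274), and the core is at (462,155).

```bash
cat > h.py <<'E'
from cell import arm
import cv2, numpy as np
from scipy.spatial.transform import Rotation as Rn
def cam(n): 
    c=arm.camera(n); c['R']=cv2.Rodrigues(np.array(c['rvec'],float))[0]; c['t']=np.array(c['tvec'],float); return c
def world(c):
    h,w=c['z_map'].shape; v,u=np.mgrid[:h,:w]; z=c['z_map'].astype(float)
    P=np.stack([(u-c['cx'])/c['fx']*z,(v-c['cy'])/c['fy']*z,z],-1)
    return (P-c['t'])@c['R']
def ray(c,uv,h):
    uv=np.atleast_2d(uv).astype(float)
    d=np.c_[(uv[:,0]-c['cx'])/c['fx'],(uv[:,1]-c['cy'])/c['fy'],np.ones(len(uv))]@c['R']
    o=-c['R'].T@c['t']; return o+d*((h-o[2])/d[:,2])[:,None]
def flat(c,plane,zlo,zhi,W=None,minpx=80):
    """non-red blobs whose top lies in zlo..zhi; centre by ray onto plane"""
    if W is None: W=world(c)
    rgb=c['color'].astype(int)
    red=(rgb[...,0]-np.minimum(rgb[...,1],rgb[...,2])>35)
    m=((~red)&(W[...,2]>zlo)&(W[...,2]<zhi)&(c['z_map']>0)).astype(np.uint8)
    m=cv2.morphologyEx(m,cv2.MORPH_OPEN,np.ones((3,3),np.uint8))
    out=[]
    cs,_=cv2.findContours(m,cv2.RETR_EXTERNAL,cv2.CHAIN_APPROX_NONE)
    for k in cs:
        if cv2.contourArea(k)<minpx: continue
        P=ray(c,k[:,0,:],plane)[:,:2]
        mm=np.zeros(m.shape,np.uint8); cv2.drawContours(mm,[k],-1,1,-1)
        Q=ray(c,np.argwhere(mm)[:,::-1],plane)[:,:2]
        r=cv2.minAreaRect((P*1000).astype(np.float32))
        hull=cv2.contourArea(cv2.convexHull((P*1000).astype(np.float32)))
        px=k[:,0,:].mean(0); z=np.median(W[...,2][mm>0]); col=np.median(rgb[mm>0],0)
        out.append(dict(px=px,c=Q.mean(0),rc=np.array(r[0])/1000,size=r[1],ang=r[2],fill=hull/(r[1][0]*r[1][1]+1e-9),z=z,col=col))
    return out
def show(o):
    for b in o: print('px',b['px'].round().astype(int),'c',b['c'].round(4),'rc',b['rc'].round(4),'sz',np.round(b['size'],1),'ang',round(b['ang'],1),'fill',round(b['fill'],2),'z',round(b['z']*1000,1),b['col'])
E
python3 - <<'E'
from h import *
c=cam('top'); W=world(c)
for v,u in [(300,300),(350,150),(100,320),(230,450)]: print(W[v,u].round(4))
show(flat(c,.010,.005,.030,W))
print(np.round(-c['R'].T@c['t'],3))
E
```

```text
[ 0.3291 -0.0995 -0.0004]
[ 0.2136  0.2259 -0.0004]
[ 0.813  -0.1417 -0.0013]
[ 0.4965 -0.4436 -0.001 ]
px [250 416] c [0.0896 0.0016] rc [0.0921 0.0011] sz [ 17.5 102.5] ang 1.6 fill 0.68 z 9.9 [218. 210. 189.]
px [331 274] c [ 0.3891 -0.1675] rc [ 0.3891 -0.1674] sz [42. 45.] ang 1.6 fill 0.84 z 25.6 [201. 192. 191.]
px [182 267] c [0.3952 0.1659] rc [0.3955 0.1659] sz [42.3 47.7] ang 1.6 fill 0.82 z 25.4 [221. 215. 214.]
px [398 268] c [ 0.4061 -0.3169] rc [ 0.4063 -0.3169] sz [58.2 59.5] ang 18.8 fill 0.98 z 9.8 [147. 140. 129.]
px [124 259] c [0.4095 0.2992] rc [0.4088 0.2989] sz [53.9 59.3] ang 1.6 fill 0.81 z 9.3 [143. 140. 130.]
px [256 243] c [0.4522 0.0032] rc [0.4527 0.0032] sz [59.3 58.9] ang 43.9 fill 0.97 z 9.4 [148. 141. 130.]
px [340 214] c [ 0.5262 -0.188 ] rc [ 0.5265 -0.1881] sz [58.8 55.4] ang 0.1 fill 0.8 z 11.5 [218. 218. 210.]
px [193 215] c [0.5139 0.1506] rc [0.5142 0.1504] sz [60.7 59.7] ang 80.6 fill 0.97 z 11.2 [230. 231. 225.]
px [410 209] c [ 0.5414 -0.3486] rc [ 0.5414 -0.3485] sz [56.  56.3] ang 44.2 fill 0.8 z 9.7 [143. 136. 125.]
px [114 202] c [0.541 0.335] rc [0.5412 0.3346] sz [60.8 58.7] ang 88.5 fill 0.98 z 9.4 [146. 144. 134.]
px [261 196] c [ 0.5613 -0.0063] rc [ 0.5618 -0.0071] sz [54.9 55.9] ang 1.6 fill 0.82 z 9.7 [143. 137. 127.]
px [520 207] c [ 0.554  -0.6036] rc [ 0.5565 -0.6031] sz [244.9  20.8] ang 14.5 fill 0.93 z 18.9 [62.  79.  61.5]
px [127 152] c [0.6626 0.3165] rc [0.662 0.316] sz [51.8 45.2] ang 50.4 fill 0.8 z 25.0 [205. 198. 197.]
px [ 43 181] c [0.5844 0.5062] rc [0.5886 0.5064] sz [262.4  11.2] ang 2.7 fill 0.96 z 15.1 [91. 90. 83.]
px [132  85] c [0.8296 0.319 ] rc [0.839  0.3243] sz [106.5 147.8] ang 35.7 fill 0.83 z 11.7 [70. 66. 66.]
[ 0.337 -0.045  0.958]
```

```bash
python3 - <<'E'
from h import *
c=cam('top'); W=world(c); Z=W[...,2]; rgb=c['color'].astype(int)
for name,(u0,u1,v0,v1),(zl,zh) in [('stopL',(160,220,120,170),(.08,.1)),('stopR',(300,360,125,172),(.08,.1)),('board',(240,295,120,172),(.145,.165)),('rack',(235,295,125,175),(.036,.054))]:
    m=np.zeros(Z.shape,np.uint8); m[v0:v1,u0:u1]=((Z>zl)&(Z<zh))[v0:v1,u0:u1]
    P=W[m>0]; print(name,m.sum(),P.mean(0).round(4),np.median(P[:,2]).round(4))
    r=cv2.minAreaRect((P[:,:2]*1000).astype(np.float32)); print('  rect',np.round(r[0],1),np.round(r[1],1),round(r[2],1))
def up(a,u0,u1,v0,v1,k): return cv2.resize(a[v0:v1,u0:u1,::-1],None,fx=k,fy=k,interpolation=cv2.INTER_CUBIC)
cv2.imwrite('pics/topz.png',up(c['color'],150,370,110,230,3))
s=arm.sense(); R=Rn.from_euler('xyz',s['eef_rot']).as_matrix(); print(R.round(3))
c=cam('side'); 
cv2.imwrite('pics/sidez.png',up(c['color'],250,430,140,280,4))
W=world(c); print('side table',W[200,100].round(4),W[330,150].round(4)); show(flat(c,.010,.005,.030,W))
E
```

```text
stopL 152 [0.6455 0.1611 0.0875] 0.0882
  rect [646.3 160.4] [ 6.6 89.6] 5.0
stopR 149 [ 0.6491 -0.1655  0.0878] 0.0886
  rect [ 649.7 -165.4] [ 6.8 90. ] 5.9
board 192 [ 0.6661 -0.015   0.1537] 0.1548
  rect [666.8 -15.5] [10.9 69.3] 11.5
rack 451 [ 0.6573 -0.0085  0.045 ] 0.0453
  rect [665.9  -9.9] [41.3 99.3] 13.3
[[-0.     0.934 -0.357]
 [-0.001 -0.357 -0.934]
 [-1.     0.     0.001]]
side table [0.0536 0.0978 0.0012] [ 0.2846 -0.3846  0.    ]
px [365 363] c [ 0.6432 -0.469 ] rc [ 0.6448 -0.4649] sz [49.5 95.9] ang 73.0 fill 0.79 z 17.4 [61. 45. 28.]
px [298 313] c [ 0.5455 -0.3516] rc [ 0.5458 -0.3509] sz [62.8 56.6] ang 88.4 fill 0.83 z 11.0 [150. 152. 145.]
px [225 302] c [ 0.41   -0.3199] rc [ 0.41   -0.3192] sz [61.  66.9] ang 19.5 fill 0.96 z 11.0 [154.5 156.  149. ]
px [439 270] c [ 0.8445 -0.2155] rc [ 0.8444 -0.214 ] sz [50.6 68.3] ang 66.0 fill 0.84 z 17.5 [20. 21. 22.]
px [287 262] c [ 0.5297 -0.1883] rc [ 0.5297 -0.1875] sz [57.8 62.4] ang 0.6 fill 0.87 z 12.9 [225. 230. 229.]
px [357 252] c [ 0.6856 -0.1499] rc [ 0.6863 -0.1503] sz [35.8 24.2] ang 81.2 fill 0.85 z 1
[... 1293 characters left out ...]
fill 0.98 z 15.9 [145. 148. 141.]
px [174 128] c [0.1533 0.6362] rc [0.1521 0.6377] sz [160.6  61.4] ang 6.9 fill 0.81 z 16.9 [165.5 177.5 180. ]
px [49 71] c [-0.6172  1.4749] rc [-0.6216  1.4779] sz [252.  308.1] ang 4.3 fill 0.88 z 23.3 [120. 117. 112.]
px [524  54] c [2.1719 2.1941] rc [2.121  2.1114] sz [507.1 323.5] ang 89.2 fill 0.63 z 17.5 [165.5 167.5 151.5]
px [470  49] c [1.8526 2.306 ] rc [1.8497 2.3028] sz [259.7 105.8] ang 6.2 fill 0.86 z 19.4 [174. 176. 160.]
px [378  48] c [1.2376 2.3001] rc [1.232  2.3043] sz [720.3 145.6] ang 1.3 fill 0.92 z 18.0 [182. 183. 166.]
px [110  42] c [-0.5422  2.2973] rc [-0.5424  2.308 ] sz [232.9 147.4] ang 6.5 fill 0.78 z 16.9 [178. 179. 163.]
```

View pics/topz.png

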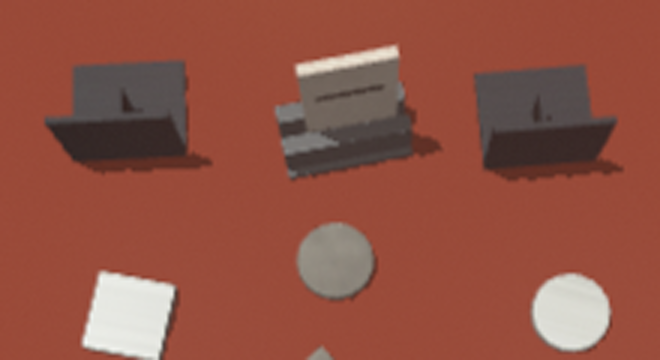

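View pics/sidez.png

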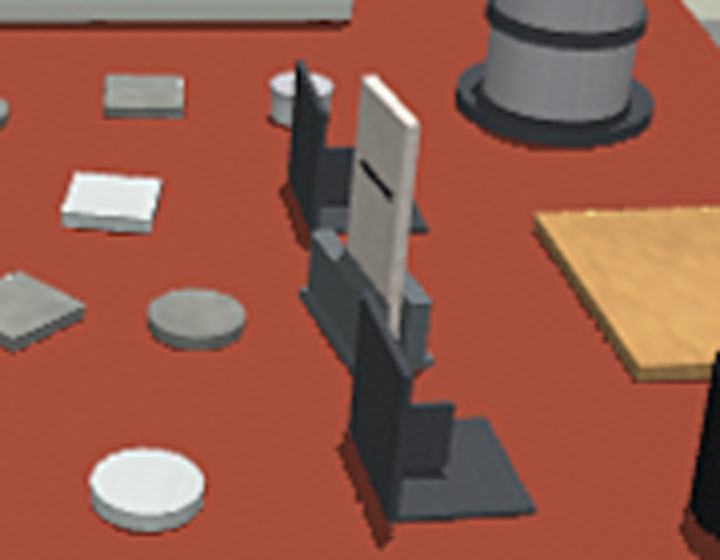

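```bash
cat >> h.py <<'E'
def tool():
    s=arm.sense(); return s,np.array(s['eef_pos']),Rn.from_euler('xyz',s['eef_rot'])
def go(*pts):
    """pts: (x,y,z,psi deg) tool-down targets, psi=world yaw of tool y; prints shift cm + rotvec from the present pose"""
    s,p,R=tool(); M=R.as_matrix()
    print('t',round(s['t'],2),'p',p.round(4),'psi',round(np.degrees(np.arctan2(M[1,1],M[0,1])),1),'tilt',np.degrees(np.arccos(-M[2,0])).round(2),'F',np.round(s['force'],2),'g',round(s['grip_width'],3),'q',np.round(s['q'],2))
    for x,y,z,psi in pts:
        a=np.radians(psi); ty=np.array([np.cos(a),np.sin(a),0]); tx=np.array([0,0,-1.]); T=np.c_[tx,ty,np.cross(tx,ty)]
        d=M.T@(np.array([x,y,z])-p); w=(R.inv()*Rn.from_matrix(T)).as_rotvec()
        print('  ->',(x,y,z,psi),'shift cm',(d*100).round(2),'turn',w.round(3))
E
python3 - <<'E'
from h import *
c=cam('wrist'); o=-c['R'].T@c['t']; s,p,R=tool()
print('cam in tool',R.inv().apply(o-p).round(4), 'cam axes in tool',(R.inv().as_matrix()@c['R'].T).round(2).tolist())
go((.561,-.0065,.20,0),(.561,-.0065,.12,0))
E
```

```text
cam in tool [-0.1431  0.0708 -0.0008] cam axes in tool [[-0.0, -0.28, 0.96], [0.0, -0.96, -0.28], [1.0, 0.0, 0.0]]
t 0.35 p [0.2229 0.5838 0.2311] psi -20.9 tilt 0.03 F [-0.14 -0.62  0.08] g 1.002 q [ 1.46  0.38  0.01 -0.   -1.19 -0.26]
  -> (0.561, -0.0065, 0.2, 0) shift cm [ 3.13 52.64 43.08] turn [-0.365  0.     0.   ]
  -> (0.561, -0.0065, 0.12, 0) shift cm [11.13 52.64 43.07] turn [-0.365  0.     0.   ]
```

```bash
python3 - <<'E'
from h import *
go((.561,-.0065,.20,-60),(.561,-.0065,.10,-60))
E
```

```text
t 0.35 p [0.2229 0.5838 0.2311] psi -20.9 tilt 0.03 F [-0.14 -0.62  0.08] g 1.002 q [ 1.46  0.38  0.01 -0.   -1.19 -0.26]
  -> (0.561, -0.0065, 0.2, -60) shift cm [ 3.13 52.64 43.08] turn [ 0.682  0.    -0.   ]
  -> (0.561, -0.0065, 0.1, -60) shift cm [13.13 52.64 43.07] turn [ 0.682  0.    -0.   ]
```

Emit:
{"fn": "move_arm", "kwargs": {"motion": [[[1, 0.5, 4, 3.3, 0.05, 0, 0], [1, 1, 8, 6.6, 0.1, 0, 0], [1, 1.5, 12, 9.8, 0.15, 0, 0], [1, 2, 16, 13, 0.2, 0, 0], [1, 2.5, 20, 16.4, 0.26, 0, 0], [1, 3, 24, 19.6, 0.31, 0, 0], [1, 3, 28, 22.9, 0.36, 0, 0], [1, 3, 32, 26.2, 0.41, 0, 0], [1, 3, 36, 29.5, 0.47, 0, 0], [1, 3, 40, 32.7, 0.52, 0, 0], [1, 3, 44, 36, 0.57, 0, 0], [1, 3, 48, 39.3, 0.62, 0, 0]]], "grip_force": 40}}

```text
t: 1.55
eef_pos: [0.5212, 0.0625, 0.2017]
eef_rot: [2.93, 1.57, 0.372]
force: [0.6, 0.8, 0.6]
grip_width: 0.996
```

```bash
python3 - <<'E'
from h import *
go((.561,-.0065,.20,-60),(.561,-.0065,.10,-60))
E
```

```text
t 1.55 p [0.5212 0.0625 0.2017] psi -56.5 tilt 0.05 F [0.61 0.79 0.59] g 0.996 q [ 0.43  0.24 -0.28  0.   -1.05  0.16]
  -> (0.561, -0.0065, 0.2, -60) shift cm [0.17 7.95 0.49] turn [ 0.061 -0.001 -0.   ]
  -> (0.561, -0.0065, 0.1, -60) shift cm [10.17  7.95  0.49] turn [ 0.061 -0.001 -0.   ]
```

Emit:
{"fn": "move_arm", "kwargs": {"motion": [[[1, 2.5, 3, 0.2, 0.03, 0, 0], [1, 6, 5, 0.4, 0.06, 0, 0], [1, 9, 6, 0.4, 0.06, 0, 0], [1, 10, 6, 0.4, 0.06, 0, 0], [1, 10, 6, 0.4, 0.06, 0, 0], [1, 10, 6, 0.4, 0.06, 0, 0]]]}}

```text
t: 2.15
eef_pos: [0.551, 0.013, 0.1027]
eef_rot: [2.702, 1.569, 0.088]
force: [-0.6, 1.2, 1.0]
grip_width: 1.001
```

```bash
python3 - <<'E'
from h import *
c=cam('wrist'); cv2.imwrite('pics/w1.png',c['color'][:,:,::-1])
W=world(c); show(flat(c,.010,.005,.016,W,400))
go((.561,-.0065,.0,-60))
E
```

```text
px [237 360] c [0.5235 0.1417] rc [0.5157 0.152 ] sz [65.1 62.2] ang 81.1 fill 0.67 z 12.3 [251. 253. 251.]
px [396 265] c [4.595e-01 4.000e-04] rc [0.4554 0.0047] sz [60.3 61.9] ang 43.9 fill 0.99 z 10.4 [137. 135. 129.]
px [281 186] c [ 0.5646 -0.0046] rc [ 0.5641 -0.0039] sz [58.4 58.4] ang 30.2 fill 0.79 z 10.5 [137. 135. 129.]
px [185 111] c [ 0.6458 -0.0156] rc [ 0.6452 -0.0128] sz [ 8.4 98.5] ang 13.2 fill 0.97 z 7.0 [110. 112. 114.]
px [476   6] c [ 0.517  -0.1637] rc [ 0.5162 -0.1631] sz [43.9  9.4] ang 30.2 fill 0.73 z 12.3 [251. 253. 251.]
t 2.2 p [0.5513 0.0132 0.1032] psi -59.8 tilt 0.19 F [0.35 0.91 0.12] g 1.002 q [ 0.32  0.39 -0.35  0.   -0.83  0.21]
  -> (0.561, -0.0065, 0.0, -60) shift cm [10.32  2.18  0.18] turn [ 0.004 -0.003 -0.001]
```

View pics/w1.png

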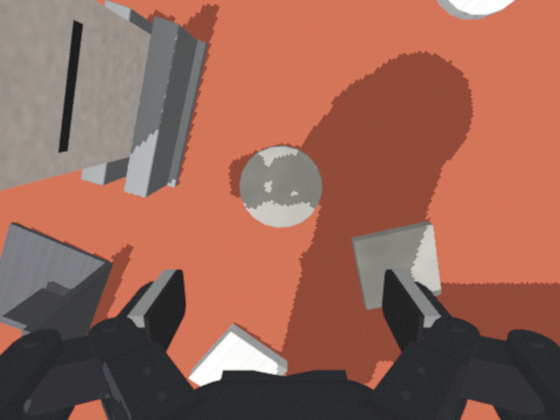

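```bash
python3 - <<'E'
from h import *
go((.564,-.0045,.05,-60),(.564,-.0045,-.002,-60))
E
```

```text
t 2.2 p [0.5513 0.0132 0.1032] psi -59.8 tilt 0.19 F [0.35 0.91 0.12] g 1.002 q [ 0.32  0.39 -0.35  0.   -0.83  0.21]
  -> (0.564, -0.0045, 0.05, -60) shift cm [ 5.32  2.16 -0.19] turn [ 0.004 -0.003 -0.001]
  -> (0.564, -0.0045, -0.002, -60) shift cm [10.52  2.16 -0.17] turn [ 0.004 -0.003 -0.001]
```

Emit:
{"fn": "move_arm", "kwargs": {"motion": [[[1, 2, 1, -0.1, 0, 0, 0], [1, 5.3, 2.15, -0.2, 0, 0, 0], [1, 5.3, 2.15, -0.2, 0, 0, 0], [1, 5.3, 2.15, -0.2, 0, 0, 0]]]}}

```text
t: 2.6
eef_pos: [0.5634, -0.0048, 0.0496]
eef_rot: [2.564, 1.569, -0.05]
force: [-0.4, -0.3, -0.4]
grip_width: 1.003
```

```bash
python3 - <<'E'
from h import *
c=cam('wrist'); cv2.imwrite('pics/w2.png',c['color'][:,:,::-1])
W=world(c); show(flat(c,.010,.005,.016,W,400))
go((.564,-.0045,.0,-60))
E
```

```text
px [382 335] c [0.4761 0.0194] rc [0.4748 0.0181] sz [13.9 55.4] ang 44.1 fill 0.73 z 10.3 [143. 141. 135.]
px [455 300] c [ 0.4539 -0.0247] rc [ 0.4536 -0.021 ] sz [21.9 29.2] ang 43.9 fill 0.65 z 10.3 [208. 206. 199.]
px [283 239] c [ 0.5648 -0.005 ] rc [ 0.5644 -0.0043] sz [58.4 59. ] ang 30.3 fill 0.8 z 10.5 [143. 141. 135.]
px [163 153] c [ 0.6461 -0.0166] rc [ 0.6452 -0.013 ] sz [ 8.8 98.5] ang 13.2 fill 0.98 z 7.0 [114. 117. 119.]
px [522  15] c [ 0.5221 -0.1643] rc [ 0.5231 -0.1624] sz [40.6 15.6] ang 30.2 fill 0.77 z 12.3 [255. 255. 255.]
t 2.65 p [ 0.5638 -0.0046  0.0503] psi -59.8 tilt 0.18 F [0.43 0.43 1.32] g 1.001 q [ 0.28  0.48 -0.37  0.   -0.73  0.25]
  -> (0.564, -0.0045, 0.0, -60) shift cm [ 5.03 -0.01 -0.01] turn [ 0.004 -0.003 -0.001]
```

View pics/w2.png

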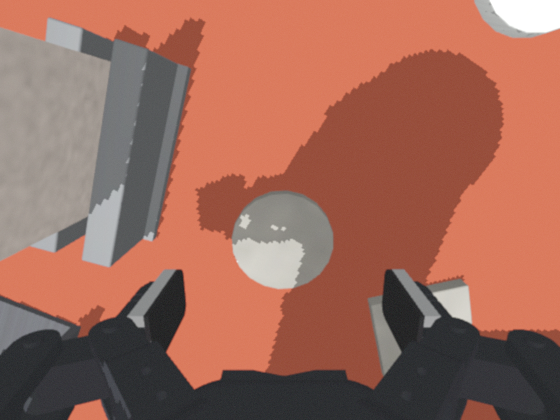

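Emit:
{"fn": "move_arm", "kwargs": {"motion": [[[1, 2.5, 0, 0, 0, 0, 0], [1, 4.5, 0, 0, 0, 0, 0], [1, 5.2, 0, 0, 0, 0, 0], [1, 5.2, 0, 0, 0, 0, 0], [0.5, 5.2, 0, 0, 0, 0, 0], [0.5, 5.2, 0, 0, 0, 0, 0], [0.5, 5.2, 0, 0, 0, 0, 0], [0.5, 5.2, 0, 0, 0, 0, 0], [0.5, 5.2, 0, 0, 0, 0, 0]]]}}

```text
t: 3.55
eef_pos: [0.5639, -0.005, -0.0017]
eef_rot: [2.79, 1.568, 0.175]
force: [-1.5, 1.7, 5.6]
grip_width: 0.68
```

```bash
python3 - <<'E'
from h import *
c=cam('wrist'); cv2.imwrite('pics/w3.png',c['color'][:,:,::-1])
go((.564,-.0045,.1,-60))
E
```

```text
t 3.6 p [ 0.564  -0.005  -0.0016] psi -59.8 tilt 0.18 F [-1.25  0.79  5.13] g 0.676 q [ 0.28  0.55 -0.4   0.   -0.61  0.25]
  -> (0.564, -0.0045, 0.1, -60) shift cm [-10.16  -0.03  -0.06] turn [ 0.003 -0.003 -0.001]
```

View pics/w3.png

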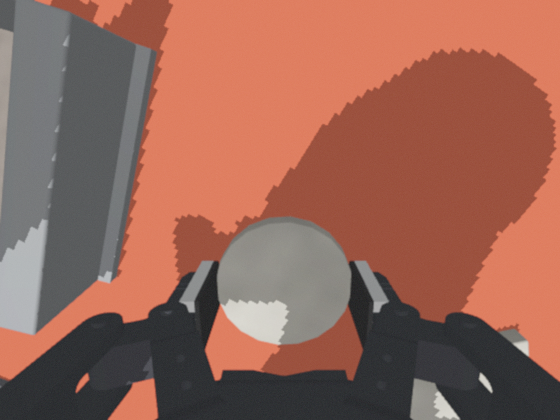

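```bash
python3 - <<'E'
from h import *
go((.564,-.0045,.09,-60),(.498,-.135,.09,-60))
E
```

```text
t 3.6 p [ 0.564  -0.005  -0.0016] psi -59.8 tilt 0.18 F [-1.25  0.79  5.13] g 0.676 q [ 0.28  0.55 -0.4   0.   -0.61  0.25]
  -> (0.564, -0.0045, 0.09, -60) shift cm [-9.16 -0.03 -0.06] turn [ 0.003 -0.003 -0.001]
  -> (0.498, -0.135, 0.09, -60) shift cm [-9.19  7.93 12.21] turn [ 0.003 -0.003 -0.001]
```

Emit:
{"fn": "move_arm", "kwargs": {"motion": [[[0.5, -1.5, 0, 0, 0, 0, 0], [0.5, -5, 0, 0, 0, 0, 0], [0.5, -8, 1, 1.5, 0, 0, 0], [0.5, -9.2, 3, 4.5, 0, 0, 0], [0.5, -9.2, 5, 7.5, 0, 0, 0], [0.5, -9.2, 7, 10.5, 0, 0, 0], [0.5, -9.2, 7.9, 12.2, 0, 0, 0], [0.5, -9.2, 7.9, 12.2, 0, 0, 0], [0.5, -9.2, 7.9, 12.2, 0, 0, 0]]]}}

```text
t: 4.5
eef_pos: [0.4973, -0.1352, 0.0891]
eef_rot: [2.615, 1.569, -0.001]
force: [0.9, -0.2, -1.3]
grip_width: 0.68
```

```bash
python3 - <<'E'
from h import *
c=cam('wrist'); cv2.imwrite('pics/w4.png',c['color'][:,:,::-1])
W=world(c); show(flat(c,.012,.006,.018,W,400))
print('hand');show(flat(c,.100,.085,.115,W,400))
go((.528,-.187,.05,-60))
E
```

```text
px [243 364] c [ 0.4654 -0.0192] rc [ 0.4655 -0.0154] sz [50.6 24. ] ang 42.3 fill 0.88 z 10.2 [127. 125. 119.]
px [ 21 249] c [ 0.6483 -0.0192] rc [ 0.6456 -0.0138] sz [ 23.8 104.2] ang 19.7 fill 0.76 z 10.5 [79. 80. 82.]
px [283 132] c [ 0.5282 -0.1869] rc [ 0.5278 -0.1861] sz [59.  58.6] ang 30.1 fill 0.79 z 12.6 [253. 255. 252.]
px [534  52] c [ 0.4213 -0.3029] rc [ 0.418  -0.3071] sz [42.5 52. ] ang 19.5 fill 0.72 z 10.5 [193. 190. 183.]
px [92 67] c [ 0.6481 -0.1625] rc [ 0.6479 -0.1601] sz [ 6.9 84.8] ang 6.3 fill 0.93 z 12.1 [55. 56. 58.]
hand
px [284 283] c [ 0.4979 -0.1358] rc [ 0.4976 -0.1331] sz [64.3 72.4] ang 81.1 fill 0.79 z 101.2 [125. 124. 118.]
t 4.55 p [ 0.4976 -0.1347  0.0889] psi -59.8 tilt 0.09 F [-0.45 -0.12 -0.02] g 0.674 q [ 0.05  0.36 -0.45  0.   -0.77  0.48]
  -> (0.528, -0.187, 0.05, -60) shift cm [3.9  6.04 0.01] turn [ 0.003 -0.001 -0.001]
```

View pics/w4.png

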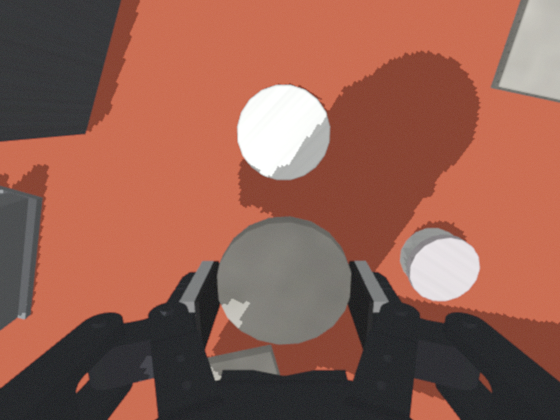

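Emit:
{"fn": "move_arm", "kwargs": {"motion": [[[0.5, 1, 2, 0, 0, 0, 0], [0.5, 2, 4, 0, 0, 0, 0], [0.5, 3.9, 5.95, 0, 0, 0, 0], [0.5, 5.5, 5.95, 0, 0, 0, 0], [0.5, 7, 5.95, 0, 0, 0, 0], [0.5, 7.6, 5.95, 0, 0, 0, 0], [0.5, 7.8, 5.95, 0, 0, 0, 0], [0.5, 7.8, 5.95, 0, 0, 0, 0]]]}}

```text
t: 5.35
eef_pos: [0.5276, -0.1857, 0.0108]
eef_rot: [2.34, 1.57, -0.274]
force: [0.3, 0.4, -0.9]
grip_width: 0.679
```

```bash
python3 - <<'E'
from h import *
c=cam('wrist'); cv2.imwrite('pics/w5.png',c['color'][:,:,::-1])
W=world(c); show(flat(c,.022,.017,.032,W,400))
go((.528,-.187,.01,-60))
E
```

```text
px [284 281] c [ 0.5282 -0.1863] rc [ 0.5271 -0.186 ] sz [67.  60.5] ang 67.9 fill 0.8 z 22.8 [137. 136. 130.]
px [  8 141] c [ 0.6516 -0.1899] rc [ 0.6473 -0.1817] sz [10.8 56.2] ang 16.9 fill 0.55 z 22.3 [62. 63. 65.]
t 5.4 p [ 0.5277 -0.1858  0.0109] psi -59.8 tilt 0.08 F [ 0.37 -1.05 -0.74] g 0.674 q [-0.05  0.53 -0.41  0.   -0.63  0.58]
  -> (0.528, -0.187, 0.01, -60) shift cm [0.09 0.12 0.04] turn [ 0.004 -0.001 -0.001]
```

View pics/w5.png

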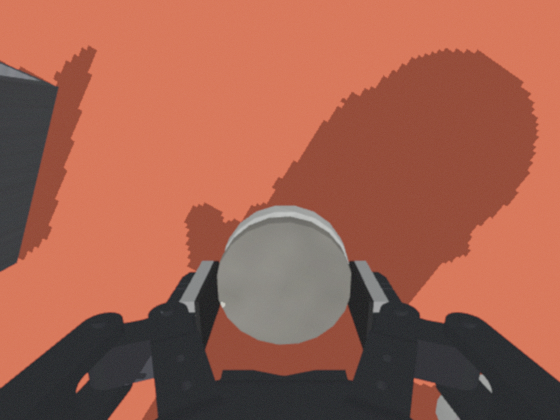

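Emit:
{"fn": "move_arm", "kwargs": {"motion": [[[0.5, 0.1, 0.15, 0, 0, 0, 0], [0.5, 0.1, 0.15, 0, 0, 0, 0], [0.85, 0.1, 0.15, 0, 0, 0, 0], [0.85, 0.1, 0.15, 0, 0, 0, 0], [0.85, 0.1, 0.15, 0, 0, 0, 0], [0.85, -2, 0.15, 0, 0, 0, 0], [0.85, -5, 0.15, 0, 0, 0, 0], [0.85, -7.9, -3, 0, 0, 0, 0], [0.85, -7.9, -5.95, 0, 0, 0, 0], [0.85, -7.9, -5.95, 0, 0, 0, 0]]]}}

```text
t: 6.4
eef_pos: [0.4954, -0.1333, 0.0903]
eef_rot: [-2.725, 1.57, 0.944]
force: [0.2, -0.1, -0.1]
grip_width: 0.853
```

```bash
python3 - <<'E'
from h import *
c=cam('wrist'); cv2.imwrite('pics/w6.png',c['color'][:,:,::-1])
W=world(c); show(flat(c,.022,.017,.032,W,400)); 
print('stones'); show(flat(c,.010,.005,.016,W,400))
print('top'); c=cam('top'); show([b for b in flat(c,.010,.005,.030) if b['col'][0]<160])
go((.541,-.3486,.05,-60))
E
```

```text
px [441 263] c [ 0.3888 -0.1642] rc [ 0.3884 -0.1637] sz [46.8 50.8] ang 80.7 fill 0.8 z 26.3 [237. 232. 235.]
px [  5 255] c [ 0.6507 -0.0238] rc [ 0.6464 -0.0142] sz [ 10.2 100.5] ang 16.9 fill 0.72 z 22.3 [81. 83. 85.]
px [282 129] c [ 0.5286 -0.187 ] rc [ 0.5281 -0.186 ] sz [58.5 58.3] ang 30.2 fill 0.8 z 22.6 [197. 195. 188.]
px [78 64] c [ 0.6491 -0.1582] rc [ 0.6488 -0.156 ] sz [ 9.  79.9] ang 6.3 fill 0.94 z 24.9 [59. 60. 62.]
stones
px [238 363] c [ 0.4678 -0.0123] rc [ 0.4679 -0.0107] sz [61.8 28.5] ang 39.3 fill 0.91 z 10.3 [134. 132. 126.]
px [ 20 244] c [ 0.6476 -0.019 ] rc [ 0.6473 -0.013 ] sz [ 24.1 104.2] ang 18.5 fill 0.76 z 7.5 [90. 92. 93.]
px [533  50] c [ 0.4197 -0.3033] rc [ 0.4164 -0.3072] sz [44.4 51.1] ang 20.0 fill 0.73 z 10.4 [200. 197. 190.]
px [93 64] c [ 0.6482 -0.1606] rc [ 0.6479 -0.1592] sz [ 6.3 81.8] ang 6.4 fill 0.94 z 10.7 [59. 60. 62.]
top
px [265 416] c [ 0.09   -0.0273] rc [ 0.0921 -0.0313] sz [15.5 37.8] ang 1.6 fill 0.69 z 10.1 [118. 114. 102.]
px [398 268] c [ 0.4062 -0.3169] rc [ 0.4063 -0.3166] sz [58.  59.9] ang 18.9 fill 0.98 z 9.7 [140.
[... 280 characters left out ...]
z [56.  56.3] ang 44.2 fill 0.81 z 9.5 [137. 130. 120.]
px [114 201] c [0.5406 0.3345] rc [0.5411 0.3345] sz [60.9 58.8] ang 88.3 fill 0.97 z 9.4 [141. 139. 128.]
px [520 208] c [ 0.5535 -0.6039] rc [ 0.5565 -0.6032] sz [244.9  19.6] ang 14.5 fill 0.96 z 19.1 [61. 78. 61.]
px [ 42 189] c [0.5663 0.5056] rc [0.5717 0.5056] sz [301.5  11.3] ang 2.7 fill 0.96 z 15.2 [87. 86. 79.]
px [132  85] c [0.83   0.3186] rc [0.8392 0.3244] sz [106.1 147.8] ang 35.7 fill 0.84 z 11.5 [67. 63. 63.]
t 6.5 p [ 0.4969 -0.1347  0.0896] psi -59.8 tilt 0.03 F [ 0.21 -0.5   0.88] g 0.852 q [ 0.05  0.35 -0.45  0.   -0.77  0.48]
  -> (0.541, -0.3486, 0.05, -60) shift cm [ 3.96 20.7   6.95] turn [ 0.004 -0.    -0.   ]
```

View pics/w6.png

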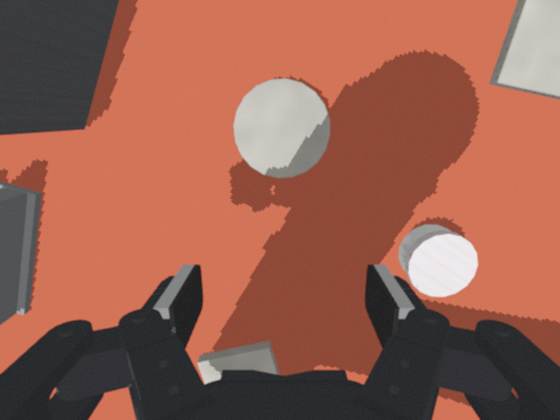

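```bash
python3 - <<'E'
from h import *
go((.517,-.300,.085,-60))
E
```

```text
t 6.5 p [ 0.4969 -0.1347  0.0896] psi -59.8 tilt 0.03 F [ 0.21 -0.5   0.88] g 0.852 q [ 0.05  0.35 -0.45  0.   -0.77  0.48]
  -> (0.517, -0.3, 0.085, -60) shift cm [ 0.46 15.3   6.58] turn [ 0.004 -0.    -0.   ]
```

Emit:
{"fn": "move_arm", "kwargs": {"motion": [[[1, 0, 3, 1.2, 0, 0, 0], [1, 0, 7, 2.9, 0, 0, 0], [1, 0, 11, 4.6, 0, 0, 0], [1, 0.5, 14, 6, 0, 0, 0], [1, 0.5, 15.3, 6.6, 0, 0, 0], [1, 0.5, 15.3, 6.6, 0, 0, 0], [1, 0.5, 15.3, 6.6, 0, 0, 0]]]}}

```text
t: 7.2
eef_pos: [0.5163, -0.3004, 0.0837]
eef_rot: [-0.93, 1.569, 2.737]
force: [-0.6, -0.5, -0.2]
grip_width: 0.999
```

```bash
python3 - <<'E'
from h import *
c=cam('wrist'); cv2.imwrite('pics/w7.png',c['color'][:,:,::-1])
W=world(c); o=flat(c,.010,.005,.016,W,400); show(o)
b=min(o,key=lambda b:np.hypot(*(b['c']-[.544,-.347]))); x,y=b['c']
go((x,y,.03,-60),(x,y,0,-60))
E
```

```text
px [214 317] c [ 0.5253 -0.2123] rc [ 0.523  -0.2106] sz [16.  48.6] ang 78.7 fill 0.73 z 10.5 [153. 155. 153.]
px [ 33 285] c [ 0.6494 -0.1701] rc [ 0.6489 -0.1663] sz [ 9.1 90.5] ang 8.9 fill 0.81 z 10.5 [60. 61. 63.]
px [433 264] c [ 0.4096 -0.3275] rc [ 0.4103 -0.3183] sz [62.  56.9] ang 18.7 fill 0.76 z 10.4 [201. 199. 192.]
px [285 138] c [ 0.5443 -0.3488] rc [ 0.5439 -0.3481] sz [58.7 58.4] ang 30.1 fill 0.79 z 10.6 [198. 196. 188.]
t 7.25 p [ 0.5164 -0.2999  0.084 ] psi -59.8 tilt 0.05 F [-1.19 -0.35  1.16] g 1.005 q [-0.26  0.48 -0.25 -0.   -0.85  0.78]
  -> (np.float64(0.5442902864080601), np.float64(-0.34883158976964507), 0.03, -60) shift cm [5.4  5.64 0.05] turn [0.003 0.001 0.001]
  -> (np.float64(0.5442902864080601), np.float64(-0.34883158976964507), 0, -60) shift cm [8.4  5.64 0.05] turn [0.003 0.001 0.001]
```

View pics/w7.png

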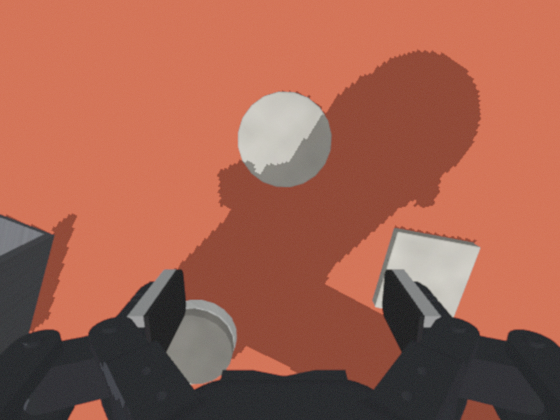

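Emit:
{"fn": "move_arm", "kwargs": {"motion": [[[1, 1.5, 3, 0, 0, 0, 0], [1, 4, 5.6, 0, 0, 0, 0], [1, 7, 5.6, 0, 0, 0, 0], [1, 8.45, 5.6, 0, 0, 0, 0], [1, 8.45, 5.6, 0, 0, 0, 0], [0.5, 8.45, 5.6, 0, 0, 0, 0], [0.5, 8.45, 5.6, 0, 0, 0, 0], [0.5, 8.45, 5.6, 0, 0, 0, 0], [0.5, 8.45, 5.6, 0, 0, 0, 0], [0.5, 7, 5.6, 0, 0, 0, 0], [0.5, 3, 5.6, 0, 0, 0, 0], [0.5, -0.5, 5.6, 0, 0, 0, 0]]]}}

```text
t: 8.45
eef_pos: [0.5446, -0.3489, 0.0913]
eef_rot: [1.253, 1.57, -1.362]
force: [0.7, 0.1, -1.5]
grip_width: 0.665
```

```bash
python3 - <<'E'
from h import *
go((.498,-.135,.09,-60))
E
```

```text
t 8.45 p [ 0.5446 -0.3489  0.0913] psi -59.9 tilt 0.02 F [ 0.69  0.09 -1.47] g 0.665 q [-0.32  0.54 -0.11  0.   -0.92  0.85]
  -> (0.498, -0.135, 0.09, -60) shift cm [  0.13 -20.84  -6.71] turn [ 0.003  0.    -0.   ]
```

Emit:
{"fn": "move_arm", "kwargs": {"motion": [[[0.5, 0, -2.5, -0.8, 0, 0, 0], [0.5, 0, -6, -2, 0, 0, 0], [0.5, 0, -10, -3.2, 0, 0, 0], [0.5, 0, -14, -4.5, 0, 0, 0], [0.5, 0, -18, -5.8, 0, 0, 0], [0.5, 0, -20.8, -6.7, 0, 0, 0], [0.5, 0, -20.8, -6.7, 0, 0, 0], [0.5, 0, -20.8, -6.7, 0, 0, 0]]]}}

```text
t: 9.25
eef_pos: [0.4988, -0.1348, 0.0905]
eef_rot: [2.547, 1.569, -0.067]
force: [0.1, -1.6, -0.0]
grip_width: 0.667
```

```bash
python3 - <<'E'
from h import *
c=cam('wrist'); cv2.imwrite('pics/w8.png',c['color'][:,:,::-1])
W=world(c); show(flat(c,.022,.016,.030,W,400))
print('hand');show(flat(c,.100,.085,.115,W,400))
go((.528,-.186,.022,-60))
E
```

```text
px [443 267] c [ 0.3889 -0.1641] rc [ 0.3888 -0.1639] sz [46.9 51.5] ang 75.5 fill 0.79 z 26.3 [235. 230. 233.]
px [  9 259] c [ 0.6501 -0.0189] rc [ 0.6475 -0.0127] sz [ 13.6 104.3] ang 16.9 fill 0.78 z 22.9 [81. 82. 84.]
px [285 133] c [ 0.5286 -0.1869] rc [ 0.5283 -0.1861] sz [58.2 58.8] ang 32.6 fill 0.79 z 22.6 [195. 193. 186.]
px [85 67] c [ 0.6485 -0.1605] rc [ 0.6481 -0.1583] sz [ 8.2 82.9] ang 6.2 fill 0.93 z 23.3 [58. 59. 61.]
hand
px [284 280] c [ 0.4998 -0.1362] rc [ 0.4986 -0.133 ] sz [64.1 70.6] ang 79.2 fill 0.79 z 98.6 [130. 129. 123.]
t 9.3 p [ 0.4989 -0.1355  0.0903] psi -59.8 tilt 0.11 F [-0.28 -0.61 -0.16] g 0.667 q [ 0.05  0.36 -0.44  0.   -0.77  0.48]
  -> (0.528, -0.186, 0.022, -60) shift cm [6.83 5.83 0.03] turn [ 0.003 -0.002 -0.001]
```

View pics/w8.png

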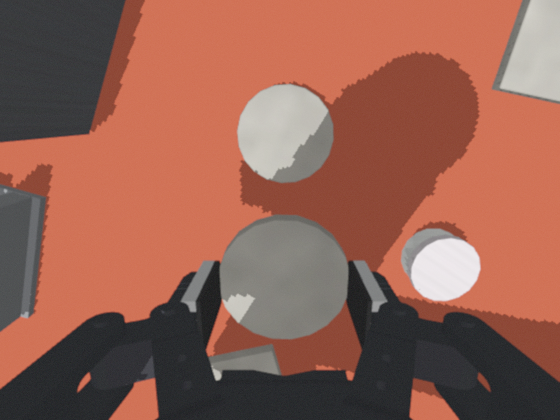

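Emit:
{"fn": "move_arm", "kwargs": {"motion": [[[0.5, 1, 2, 0, 0, 0, 0], [0.5, 2, 4, 0, 0, 0, 0], [0.5, 3.5, 5.9, 0, 0, 0, 0], [0.5, 5.5, 5.9, 0, 0, 0, 0], [0.5, 6.4, 5.9, 0, 0, 0, 0], [0.5, 6.7, 5.9, 0, 0, 0, 0], [0.5, 6.7, 5.9, 0, 0, 0, 0]]]}}

```text
t: 10.0
eef_pos: [0.5269, -0.188, 0.024]
eef_rot: [-0.008, 1.568, -2.623]
force: [-4.4, -3.4, 9.3]
grip_width: 0.67
```

```bash
python3 - <<'E'
from h import *
c=cam('wrist'); cv2.imwrite('pics/w9.png',c['color'][:,:,::-1])
W=world(c); show(flat(c,.032,.027,.042,W,400))
go((.528,-.186,.022,-60))
E
```

```text
px [283 278] c [ 0.5274 -0.188 ] rc [ 0.5272 -0.1881] sz [63.7 61.6] ang 73.1 fill 0.81 z 33.4 [138. 136. 130.]
px [  9 152] c [ 0.6516 -0.1879] rc [ 0.6466 -0.1781] sz [11.8 63.6] ang 16.8 fill 0.54 z 32.5 [62. 63. 65.]
t 10.05 p [ 0.5269 -0.188   0.024 ] psi -59.9 tilt 0.17 F [-3.76 -4.21  8.5 ] g 0.672 q [-0.05  0.51 -0.4   0.   -0.67  0.58]
  -> (0.528, -0.186, 0.022, -60) shift cm [ 0.2  -0.12 -0.19] turn [ 0.002  0.003 -0.   ]
```

View pics/w9.png

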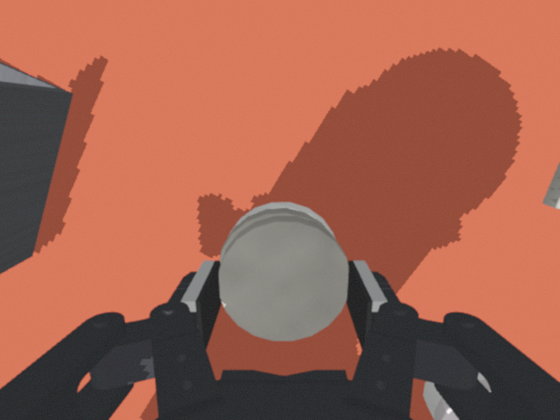

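Emit:
{"fn": "move_arm", "kwargs": {"motion": [[[0.5, -0.15, 0, -0.1, 0, 0, 0], [0.5, -0.1, -0.05, -0.1, 0, 0, 0], [0.5, -0.1, -0.05, -0.1, 0, 0, 0]]]}}

```text
t: 10.35
eef_pos: [0.5292, -0.1861, 0.0243]
eef_rot: [1.901, 1.569, -0.713]
force: [-1.0, -3.1, 6.3]
grip_width: 0.666
```

```bash
python3 - <<'E'
from h import *
go((.5285,-.1865,.024,-60))
E
```

```text
t 10.35 p [ 0.5292 -0.1861  0.0243] psi -59.8 tilt 0.1 F [-0.98 -3.08  6.29] g 0.666 q [-0.05  0.51 -0.39  0.   -0.67  0.57]
  -> (0.5285, -0.1865, 0.024, -60) shift cm [ 0.03 -0.01  0.08] turn [ 0.003 -0.001 -0.002]
```

Good. Release and back off to the look pose.

Emit:
{"fn": "move_arm", "kwargs": {"motion": [[[0.85, 0, 0, 0, 0, 0, 0], [0.85, 0, 0, 0, 0, 0, 0], [0.85, 0, 0, 0, 0, 0, 0], [0.85, -0.5, 0, 0, 0, 0, 0], [0.85, -3, 0, 0, 0, 0, 0], [0.85, -6, -2, 0, 0, 0, 0], [0.85, -6.6, -5, 0, 0, 0, 0], [0.85, -6.6, -6, 0, 0, 0, 0], [0.85, -6.6, -6, 0, 0, 0, 0]]]}}

```text
t: 11.25
eef_pos: [0.4978, -0.1326, 0.0897]
eef_rot: [-2.654, 1.571, 1.015]
force: [-0.1, 0.6, 0.6]
grip_width: 0.849
```

```bash
python3 - <<'E'
from h import *
c=cam('wrist'); cv2.imwrite('pics/w10.png',c['color'][:,:,::-1])
W=world(c); show(flat(c,.032,.020,.042,W,400))
c=cam('top'); cv2.imwrite('pics/t10.png',c['color'][:,:,::-1]); show([b for b in flat(c,.010,.005,.030) if b['col'][0]<160])
go((.42,-.30,.09,-71))
E
```

```text
px [444 264] c [ 0.3955 -0.1655] rc [ 0.3953 -0.165 ] sz [46.2 46.8] ang 37.9 fill 0.79 z 26.3 [236.  232.  234.5]
px [  5 258] c [ 0.6468 -0.0302] rc [ 0.6427 -0.0209] sz [ 9.1 96.7] ang 16.9 fill 0.71 z 25.1 [81. 83. 84.]
px [283 132] c [ 0.5292 -0.1854] rc [ 0.5289 -0.1844] sz [58.7 58.5] ang 30.2 fill 0.8 z 32.6 [197. 195. 188.]
px [74 66] c [ 0.6472 -0.1581] rc [ 0.647 -0.156] sz [12.9 79. ] ang 6.4 fill 0.91 z 31.5 [58. 60. 62.]
px [264 416] c [ 0.0898 -0.0264] rc [ 0.092  -0.0303] sz [15.5 39.9] ang 1.6 fill 0.68 z 9.7 [118. 114. 102.]
px [397 268] c [ 0.4067 -0.3167] rc [ 0.4064 -0.3169] sz [58.  59.4] ang 18.9 fill 0.97 z 9.7 [141. 134. 124.]
px [125 259] c [0.4094 0.2997] rc [0.4099 0.299 ] sz [56.2 59.1] ang 1.6 fill 0.79 z 9.3 [138. 135. 125.]
px [261 242] c [ 0.455  -0.0101] rc [ 0.4569 -0.0153] sz [68.9 40.3] ang 5.3 fill 0.63 z 9.5 [89. 85. 78.]
px [114 202] c [0.5411 0.3349] rc [0.5412 0.3346] sz [61.1 58.6] ang 88.8 fill 0.97 z 9.4 [141. 139. 129.]
px [520 206] c [ 0.5504 -0.6045] rc [ 0.5546 -0.6031] sz [241.2  19.6] ang 14.2 fill 0.93 z 18.8 [58. 75. 58.]
px [ 42 190] c [0.5605 0.5051] rc [0.5683 0.5054] sz [308.2  11.7] ang 2.9 fill 0.94 z 14.5 [87. 86. 79.]
px [132  84] c [0.8293 0.319 ] rc [0.8395 0.3247] sz [105.1 147.8] ang 35.7 fill 0.84 z 11.5 [67. 63. 63.]
t 11.35 p [ 0.4986 -0.1336  0.0891] psi -59.8 tilt 0.02 F [-0.46 -0.14 -0.84] g 0.849 q [ 0.05  0.36 -0.44  0.   -0.77  0.47]
  -> (0.42, -0.3, 0.09, -71) shift cm [-0.09 10.43 15.16] turn [ 0.195  0.    -0.   ]
```

View pics/w10.png

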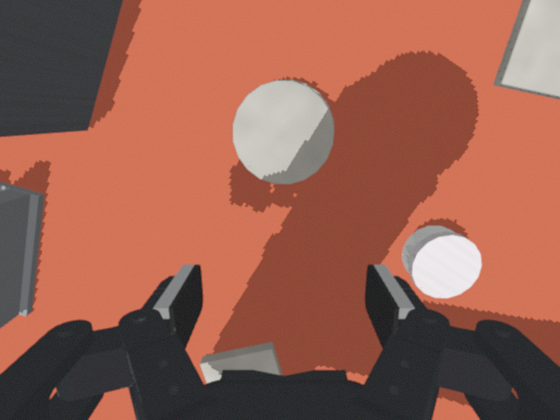

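View pics/t10.png

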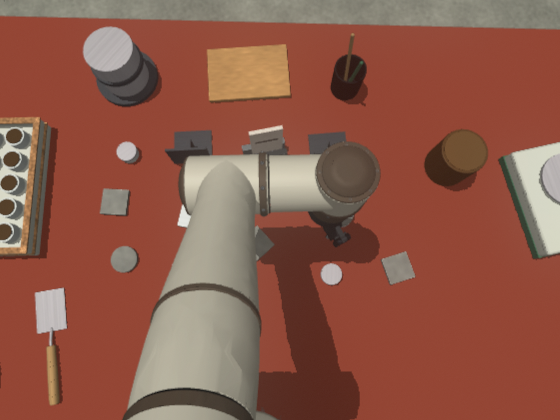

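```bash
python3 - <<'E'
from h import *
go((.391,-.265,.085,-71))
E
```

```text
t 11.35 p [ 0.4986 -0.1336  0.0891] psi -59.8 tilt 0.02 F [-0.46 -0.14 -0.84] g 0.849 q [ 0.05  0.36 -0.44  0.   -0.77  0.47]
  -> (0.391, -0.265, 0.085, -71) shift cm [ 0.41  5.95 15.91] turn [ 0.195  0.    -0.   ]
```

Emit:
{"fn": "move_arm", "kwargs": {"motion": [[[1, 0, 1, 2.5, 0.03, 0, 0], [1, 0, 2.5, 6.5, 0.08, 0, 0], [1, 0, 4, 10.5, 0.13, 0, 0], [1, 0.4, 5.5, 14, 0.18, 0, 0], [1, 0.4, 6, 15.9, 0.195, 0, 0], [1, 0.4, 6, 15.9, 0.195, 0, 0], [1, 0.4, 6, 15.9, 0.195, 0, 0]]]}}

```text
t: 12.05
eef_pos: [0.3912, -0.2661, 0.0849]
eef_rot: [-0.066, 1.57, -2.878]
force: [0.0, 0.1, 0.3]
grip_width: 1.004
```

```bash
python3 - <<'E'
from h import *
c=cam('wrist'); cv2.imwrite('pics/w11.png',c['color'][:,:,::-1])
W=world(c); o=flat(c,.010,.005,.016,W,400); show(o)
b=min(o,key=lambda b:np.hypot(*(b['c']-[.409,-.318]))); x,y=b['rc']; a=b['ang']-90
go((x,y,.03,a),(x,y,0,a))
E
```

```text
px [ 88 247] c [ 0.5128 -0.2053] rc [ 0.5143 -0.2028] sz [23.8 56.6] ang 50.4 fill 0.75 z 10.6 [153. 154. 152.]
px [283 141] c [ 0.4085 -0.3171] rc [ 0.4081 -0.3161] sz [59.7 59.7] ang 18.9 fill 0.99 z 10.6 [141. 140. 134.]
t 12.1 p [ 0.3916 -0.2656  0.085 ] psi -71.0 tilt 0.01 F [-0.17  0.45  0.03] g 0.999 q [-0.25  0.3  -0.55  0.   -0.72  0.58]
  -> (np.float64(0.4080949401855469), np.float64(-0.3161021728515625), 0.03, -71.06979560852051) shift cm [5.5  5.31 0.08] turn [ 0.  0. -0.]
  -> (np.float64(0.4080949401855469), np.float64(-0.3161021728515625), 0, -71.06979560852051) shift cm [8.5  5.31 0.08] turn [ 0.  0. -0.]
```

View pics/w11.png

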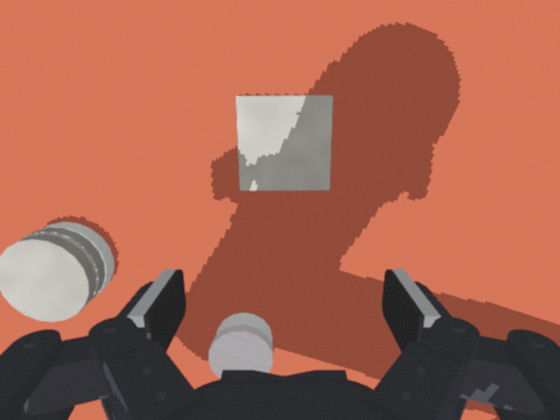

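Emit:
{"fn": "move_arm", "kwargs": {"motion": [[[1, 1.5, 3, 0, 0, 0, 0], [1, 4, 5.4, 0.1, 0, 0, 0], [1, 7, 5.4, 0.1, 0, 0, 0], [1, 8.5, 5.4, 0.1, 0, 0, 0], [1, 8.5, 5.4, 0.1, 0, 0, 0], [0.5, 8.5, 5.4, 0.1, 0, 0, 0], [0.5, 8.5, 5.4, 0.1, 0, 0, 0], [0.5, 8.5, 5.4, 0.1, 0, 0, 0], [0.5, 8.5, 5.4, 0.1, 0, 0, 0], [0.5, 7, 5.4, 0.1, 0, 0, 0], [0.5, 3, 5.4, 0.1, 0, 0, 0], [0.5, -0.5, 5.4, 0.1, 0, 0, 0]]]}}

```text
t: 13.3
eef_pos: [0.4072, -0.3164, 0.0915]
eef_rot: [-0.616, 1.57, 2.857]
force: [1.3, 0.3, -0.5]
grip_width: 0.677
```

```bash
python3 - <<'E'
from h import *
go((.48,0,.13,-90),(.525,.205,.09,-99))
E
```

```text
t 13.3 p [ 0.4072 -0.3164  0.0915] psi -71.0 tilt 0.05 F [ 1.32  0.26 -0.53] g 0.677 q [-0.35  0.35 -0.44  0.   -0.78  0.68]
  -> (0.48, 0, 0.13, -90) shift cm [ -3.85 -27.56 -17.17] turn [0.331 0.001 0.   ]
  -> (0.525, 0.205, 0.09, -99) shift cm [  0.15 -45.48 -28.09] turn [0.488 0.001 0.   ]
```

Emit:
{"fn": "move_arm", "kwargs": {"motion": [[[0.5, -1.5, -2.5, -1.6, 0.03, 0, 0], [0.5, -3, -6.5, -4, 0.07, 0, 0], [0.5, -3.8, -11, -6.8, 0.12, 0, 0], [0.5, -3.8, -15.5, -9.6, 0.17, 0, 0], [0.5, -3.8, -20, -12.4, 0.22, 0, 0], [0.5, -3.8, -24.5, -15.2, 0.27, 0, 0], [0.5, -3.8, -29, -18, 0.32, 0, 0], [0.5, -3.8, -33.5, -20.7, 0.37, 0, 0], [0.5, -3.5, -38, -23.5, 0.42, 0, 0], [0.5, -2, -42, -26, 0.46, 0, 0], [0.5, 0, -45, -27.8, 0.488, 0, 0], [0.5, 0, -45.4, -28.1, 0.488, 0, 0]]]}}

```text
t: 14.5
eef_pos: [0.5254, 0.2074, 0.0884]
eef_rot: [0.511, 1.569, -2.784]
force: [-0.4, -1.2, -1.7]
grip_width: 0.681
```

Emit:
{"fn": "move_arm", "kwargs": {"motion": [[[0.5, 0, 0, 0, 0, 0, 0], [0.5, 0, 0, 0, 0, 0, 0]]]}}

```text
t: 14.7
eef_pos: [0.5253, 0.2034, 0.0903]
eef_rot: [0.712, 1.57, -2.586]
force: [0.3, -0.2, -1.3]
grip_width: 0.673
```

```bash
python3 - <<'E'
from h import *
c=cam('wrist'); cv2.imwrite('pics/w12.png',c['color'][:,:,::-1])
W=world(c); o=flat(c,.012,.006,.018,W,400); show(o)
print('hand');show(flat(c,.100,.080,.115,W,400))
b=min(o,key=lambda b:np.hypot(*(b['c']-[.516,.151]))); x,y=b['c']; a=b['ang']
a=a-90 if a<45 else a-180
go((x,y,.03,a),(x,y,.0125,a))
E
```

```text
px [286 358] c [0.5403 0.3162] rc [0.5417 0.3175] sz [27.8 59.1] ang 87.9 fill 0.89 z 10.4 [196. 194. 187.]
px [454 304] c [0.4105 0.2858] rc [0.4094 0.2862] sz [32.9 57.3] ang 82.5 fill 0.77 z 10.3 [129. 127. 121.]
px [ 98 187] c [0.6446 0.1607] rc [0.6447 0.1629] sz [ 8.  89.3] ang 4.7 fill 0.93 z 12.0 [59. 60. 62.]
px [286 145] c [0.5152 0.1519] rc [0.5153 0.153 ] sz [59.7 59.9] ang 80.7 fill 0.99 z 12.6 [182. 184. 182.]
hand
px [284 276] c [0.5244 0.2006] rc [0.525  0.2019] sz [61.1 92.2] ang 81.0 fill 0.81 z 99.0 [135. 134. 128.]
px [ 24 244] c [0.6323 0.1734] rc [0.6329 0.1703] sz [13.6 64.7] ang 5.2 fill 0.78 z 87.5 [60. 61. 63.]
t 14.75 p [0.5255 0.2029 0.0907] psi -99.0 tilt 0.01 F [ 0.3   0.25 -0.59] g 0.681 q [ 0.66  0.42 -0.33 -0.   -0.82 -0.81]
  -> (np.float64(0.5152060232484896), np.float64(0.1518944747960642), 0.03, -99.2705078125) shift cm [6.07 5.2  0.21] turn [ 0.004  0.    -0.   ]
  -> (np.float64(0.5152060232484896), np.float64(0.1518944747960642), 0.0125, -99.2705078125) shift cm [7.82 5.2  0.21] turn [ 0.004  0.    -0.   ]
```

View pics/w12.png

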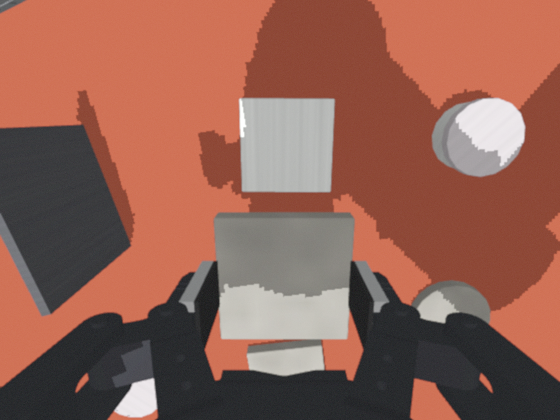

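Emit:
{"fn": "move_arm", "kwargs": {"motion": [[[0.5, 1, 2, 0.1, 0, 0, 0], [0.5, 2.5, 4, 0.2, 0, 0, 0], [0.5, 4.5, 5.2, 0.2, 0, 0, 0], [0.5, 6.5, 5.2, 0.2, 0, 0, 0], [0.5, 7.3, 5.2, 0.2, 0, 0, 0], [0.5, 7.6, 5.2, 0.2, 0, 0, 0], [0.5, 7.6, 5.2, 0.2, 0, 0, 0], [0.5, 7.6, 5.2, 0.2, 0, 0, 0]]]}}

```text
t: 15.55
eef_pos: [0.5164, 0.1534, 0.0153]
eef_rot: [-2.478, 1.569, 0.507]
force: [0.0, -0.5, -1.1]
grip_width: 0.683
```

```bash
python3 - <<'E'
from h import *
c=cam('wrist'); cv2.imwrite('pics/w13.png',c['color'][:,:,::-1])
W=world(c); show(flat(c,.022,.017,.028,W,400))
go((.5152,.1519,.0125,-99.3))
E
```

```text
px [ 15 323] c [0.6449 0.1595] rc [0.6458 0.1571] sz [12.2 44.9] ang 5.4 fill 0.74 z 22.1 [65. 66. 68.]
px [537 266] c [0.4051 0.1652] rc [0.4072 0.1675] sz [26. 51.] ang 4.1 fill 0.77 z 26.2 [176. 172. 175.]
px [281 273] c [0.5158 0.1521] rc [0.5177 0.1534] sz [62.1 64.8] ang 81.1 fill 0.96 z 23.9 [147. 145. 138.]
t 15.6 p [0.5164 0.1535 0.0153] psi -99.0 tilt 0.12 F [ 0.02  0.7  -0.75] g 0.678 q [ 0.59  0.5  -0.46  0.   -0.62 -0.75]
  -> (0.5152, 0.1519, 0.0125, -99.3) shift cm [0.28 0.17 0.09] turn [ 0.006 -0.002  0.001]
```

View pics/w13.png

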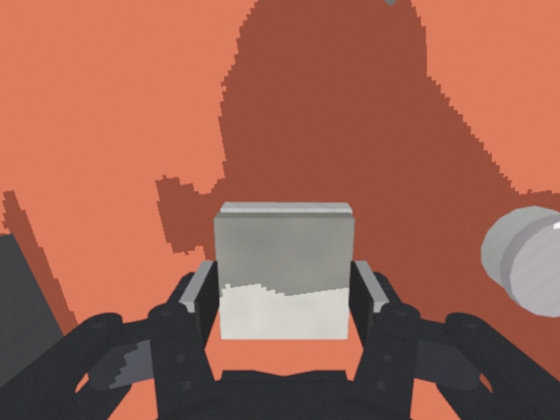

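Emit:
{"fn": "move_arm", "kwargs": {"motion": [[[0.5, 0.05, 0.1, 0.1, 0, 0, 0], [0.5, 0.12, 0.1, 0.1, 0, 0, 0], [0.5, 0.12, 0.1, 0.1, 0, 0, 0], [0.85, 0.12, 0.1, 0.1, 0, 0, 0], [0.85, 0.12, 0.1, 0.1, 0, 0, 0], [0.85, 0.12, 0.1, 0.1, 0, 0, 0], [0.85, -0.5, 0.1, 0.1, 0, 0, 0], [0.85, -3, 0.1, 0.1, 0, 0, 0], [0.85, -6, -1.5, 0, 0, 0, 0], [0.85, -7.5, -4, 0, 0, 0, 0], [0.85, -7.5, -5.2, 0, 0, 0, 0], [0.85, -7.5, -5.2, 0, 0, 0, 0]]]}}

```text
t: 16.8
eef_pos: [0.5238, 0.2055, 0.0892]
eef_rot: [-1.911, 1.57, 1.075]
force: [-1.0, -0.0, -0.7]
grip_width: 0.849
```

```bash
python3 - <<'E'
from h import *
c=cam('wrist'); cv2.imwrite('pics/w14.png',c['color'][:,:,::-1])
W=world(c); show(flat(c,.022,.017,.028,W,400)); print('st'); show(flat(c,.010,.006,.015,W,400))
go((.44,.24,.09,-99))
E
```

```text
px [119 401] c [0.6737 0.3288] rc [0.6756 0.3292] sz [26.7 22.6] ang 84.7 fill 0.76 z 26.7 [236. 232. 234.]
px [ 86 188] c [0.645  0.1601] rc [0.6446 0.163 ] sz [ 7.7 89.9] ang 4.9 fill 0.94 z 22.6 [60. 60. 63.]
px [482 133] c [0.3945 0.1654] rc [0.3947 0.1662] sz [46.5 50.4] ang 81.1 fill 0.8 z 26.4 [234. 229. 232.]
px [285 141] c [0.5143 0.1519] rc [0.5145 0.153 ] sz [58.8 59.8] ang 81.1 fill 1.0 z 22.6 [135. 133. 127.]
st
px [284 358] c [0.5403 0.3185] rc [0.542  0.3199] sz [29.3 59.6] ang 88.4 fill 0.9 z 10.4 [198.  196.  188.5]
px [456 304] c [0.405  0.2901] rc [0.4043 0.2902] sz [33.6 55.5] ang 43.8 fill 0.79 z 10.3 [130. 129. 123.]
px [ 96 184] c [0.6449 0.1603] rc [0.6448 0.1627] sz [ 6.  88.9] ang 4.7 fill 0.94 z 10.7 [60. 61. 63.]
t 16.85 p [0.5229 0.2043 0.0883] psi -99.0 tilt 0.13 F [-1.09 -1.44  0.13] g 0.851 q [ 0.66  0.42 -0.33 -0.   -0.82 -0.82]
  -> (0.44, 0.24, 0.09, -99) shift cm [-0.15 -2.24  8.75] turn [ 0.001  0.002 -0.001]
```

View pics/w14.png

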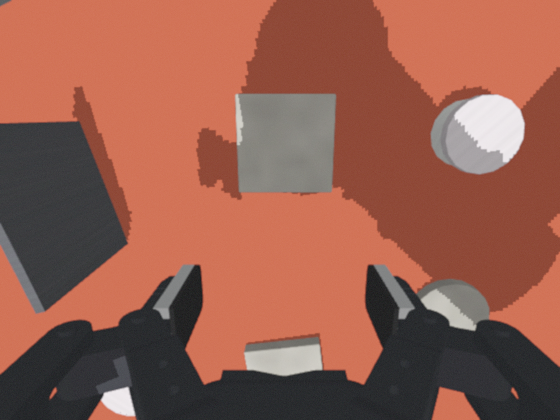

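```bash
python3 - <<'E'
from h import *
go((.545,.39,.085,-92))
E
```

```text
t 16.85 p [0.5229 0.2043 0.0883] psi -99.0 tilt 0.13 F [-1.09 -1.44  0.13] g 0.851 q [ 0.66  0.42 -0.33 -0.   -0.82 -0.82]
  -> (0.545, 0.39, 0.085, -92) shift cm [  0.31 -18.69   0.71] turn [-0.121  0.002 -0.001]
```

Emit:
{"fn": "move_arm", "kwargs": {"motion": [[[1, 0, -3, 0.1, -0.03, 0, 0], [1, 0, -7, 0.3, -0.06, 0, 0], [1, 0, -11.5, 0.5, -0.1, 0, 0], [1, 0.3, -16, 0.7, -0.12, 0, 0], [1, 0.3, -18.7, 0.7, -0.12, 0, 0], [1, 0.3, -18.7, 0.7, -0.12, 0, 0], [1, 0.3, -18.7, 0.7, -0.12, 0, 0]]]}}

```text
t: 17.55
eef_pos: [0.5451, 0.3889, 0.0841]
eef_rot: [0.793, 1.566, -2.385]
force: [-0.5, -0.3, -0.0]
grip_width: 1.0
```

```bash
python3 - <<'E'
from h import *
c=cam('wrist'); cv2.imwrite('pics/w15.png',c['color'][:,:,::-1])
W=world(c); o=flat(c,.010,.005,.016,W,400); show(o)
b=min(o,key=lambda b:np.hypot(*(b['c']-[.543,.335]))); x,y=b['c']; a=b['ang']
a=a-90 if a<45 else a-180
go((x,y,.03,a),(x,y,0,a))
E
```

```text
px [288 365] c [0.541  0.5041] rc [0.5449 0.5047] sz [169.1   9.8] ang 2.9 fill 0.96 z 10.3 [149. 149. 142.]
px [285 144] c [0.5425 0.3369] rc [0.5426 0.338 ] sz [59.2 59.9] ang 87.9 fill 0.99 z 10.6 [131. 130. 124.]
px [496  79] c [0.4119 0.3019] rc [0.412  0.3026] sz [58.3 61.1] ang 87.9 fill 0.8 z 10.4 [191. 188. 181.]
t 17.6 p [0.5453 0.3883 0.0846] psi -92.2 tilt 0.23 F [ 0.53 -0.57 -0.63] g 1.001 q [ 0.86  0.58 -0.05 -0.   -0.94 -0.9 ]
  -> (np.float64(0.542536240140843), np.float64(0.3369231660330445), 0.03, -92.11648559570312) shift cm [5.47 5.13 0.07] turn [-0.001  0.003 -0.003]
  -> (np.float64(0.542536240140843), np.float64(0.3369231660330445), 0, -92.11648559570312) shift cm [8.47 5.12 0.06] turn [-0.001  0.003 -0.003]
```

View pics/w15.png

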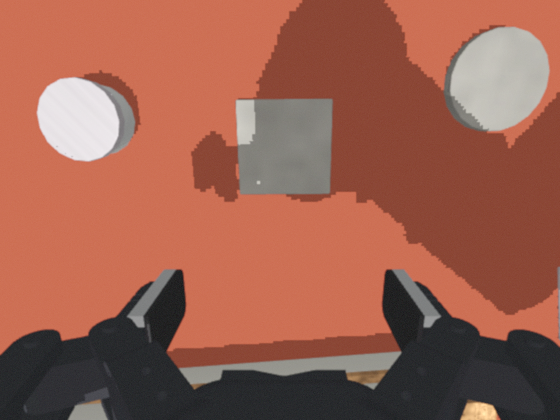

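Emit:
{"fn": "move_arm", "kwargs": {"motion": [[[1, 1.5, 3, 0, 0, 0, 0], [1, 4, 5.1, 0.1, 0, 0, 0], [1, 7, 5.1, 0.1, 0, 0, 0], [1, 8.5, 5.1, 0.1, 0, 0, 0], [1, 8.5, 5.1, 0.1, 0, 0, 0], [0.5, 8.5, 5.1, 0.1, 0, 0, 0], [0.5, 8.5, 5.1, 0.1, 0, 0, 0], [0.5, 8.5, 5.1, 0.1, 0, 0, 0], [0.5, 8.5, 5.1, 0.1, 0, 0, 0], [0.5, 7, 5.1, 0.1, 0, 0, 0], [0.5, 3, 5.1, 0.1, 0, 0, 0], [0.5, -0.5, 5.1, 0.1, 0, 0, 0]]]}}

```text
t: 18.8
eef_pos: [0.5431, 0.3392, 0.0929]
eef_rot: [1.083, 1.57, -2.096]
force: [0.3, 1.1, -0.7]
grip_width: 0.675
```

```bash
python3 - <<'E'
from h import *
go((.525,.205,.095,-99))
E
```

```text
t 18.8 p [0.5431 0.3392 0.0929] psi -92.1 tilt 0.03 F [ 0.28  1.07 -0.74] g 0.675 q [ 0.81  0.53 -0.13  0.   -0.92 -0.85]
  -> (0.525, 0.205, 0.095, -99) shift cm [-0.2  13.48  1.32] turn [ 0.12  0.   -0.  ]
```

Emit:
{"fn": "move_arm", "kwargs": {"motion": [[[0.5, -0.2, 2, 0.2, 0.02, 0, 0], [0.5, -0.2, 5.5, 0.5, 0.06, 0, 0], [0.5, -0.2, 9, 0.9, 0.1, 0, 0], [0.5, -0.2, 12, 1.2, 0.12, 0, 0], [0.5, -0.2, 13.5, 1.3, 0.12, 0, 0], [0.5, -0.2, 13.5, 1.3, 0.12, 0, 0], [0.5, -0.2, 13.5, 1.3, 0.12, 0, 0]]]}}

```text
t: 19.5
eef_pos: [0.526, 0.2054, 0.094]
eef_rot: [-2.415, 1.569, 0.57]
force: [-0.4, 0.0, -1.3]
grip_width: 0.668
```

```bash
python3 - <<'E'
from h import *
c=cam('wrist'); cv2.imwrite('pics/w16.png',c['color'][:,:,::-1])
W=world(c); o=flat(c,.022,.017,.028,W,400); show(o)
print('hand');show(flat(c,.100,.080,.115,W,400))
x,y,a=.5152,.1519,-99.2
go((x,y,.04,a),(x,y,.024,a))
E
```

```text
px [141 396] c [0.6611 0.3302] rc [0.6632 0.3282] sz [30.3 28.7] ang 79.5 fill 0.71 z 26.6 [240. 235. 237.]
px [ 92 183] c [0.645  0.1602] rc [0.6449 0.1629] sz [ 7.7 89.8] ang 4.5 fill 0.93 z 22.7 [61. 62. 64.]
px [482 133] c [0.3946 0.1653] rc [0.3946 0.1661] sz [46.9 50.1] ang 84.9 fill 0.79 z 26.4 [237. 232. 235.]
px [288 141] c [0.5143 0.1519] rc [0.5145 0.153 ] sz [58.8 59.7] ang 81.0 fill 1.0 z 22.6 [138. 136. 130.]
hand
px [283 267] c [0.5249 0.2012] rc [0.5252 0.2026] sz [61.6 76.9] ang 81.1 fill 0.88 z 101.0 [139. 137. 132.]
px [ 27 232] c [0.6329 0.1705] rc [0.6334 0.1683] sz [13.  69.1] ang 4.8 fill 0.82 z 87.7 [62. 63. 66.]
t 19.55 p [0.526  0.2058 0.0938] psi -99.0 tilt 0.09 F [-0.01  0.19 -0.97] g 0.671 q [ 0.66  0.42 -0.32  0.   -0.83 -0.82]
  -> (0.5152, 0.1519, 0.04, -99.2) shift cm [5.37 5.5  0.23] turn [ 0.004 -0.001  0.001]
  -> (0.5152, 0.1519, 0.024, -99.2) shift cm [6.97 5.5  0.23] turn [ 0.004 -0.001  0.001]
```

View pics/w16.png

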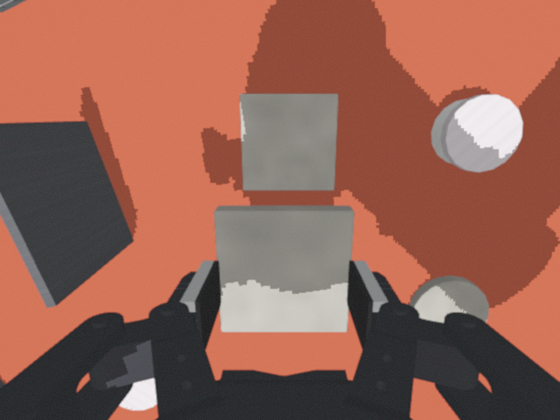

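Emit:
{"fn": "move_arm", "kwargs": {"motion": [[[0.5, 1, 2, 0.1, 0, 0, 0], [0.5, 2.5, 4, 0.2, 0, 0, 0], [0.5, 4, 5.2, 0.2, 0, 0, 0], [0.5, 5.5, 5.2, 0.2, 0, 0, 0], [0.5, 6.4, 5.2, 0.2, 0, 0, 0], [0.5, 6.75, 5.2, 0.2, 0, 0, 0], [0.5, 6.75, 5.2, 0.2, 0, 0, 0], [0.5, 6.75, 5.2, 0.2, 0, 0, 0]]]}}

```text
t: 20.35
eef_pos: [0.5158, 0.1547, 0.0262]
eef_rot: [-2.483, 1.569, 0.503]
force: [-0.6, -0.5, -0.7]
grip_width: 0.674
```

```bash
python3 - <<'E'
from h import *
c=cam('wrist'); cv2.imwrite('pics/w17.png',c['color'][150:360,150:420,::-1].repeat(2,0).repeat(2,1))
W=world(c); show(flat(c,.032,.027,.038,W,400))
go((.5152,.1519,.0235,-99.3))
E
```

```text
px [ 16 323] c [0.6447 0.1609] rc [0.6455 0.159 ] sz [12.1 46.3] ang 4.2 fill 0.76 z 32.0 [65. 65. 68.]
px [284 268] c [0.5148 0.1506] rc [0.5151 0.1522] sz [61.3 60.3] ang 81.1 fill 0.99 z 33.2 [145. 144. 137.]
t 20.4 p [0.5157 0.1545 0.0262] psi -99.0 tilt 0.08 F [ 0.04 -0.64 -0.81] g 0.673 q [ 0.59  0.48 -0.45  0.   -0.64 -0.75]
  -> (0.5152, 0.1519, 0.0235, -99.3) shift cm [0.27 0.27 0.01] turn [ 0.006 -0.001  0.001]
```

View pics/w17.png

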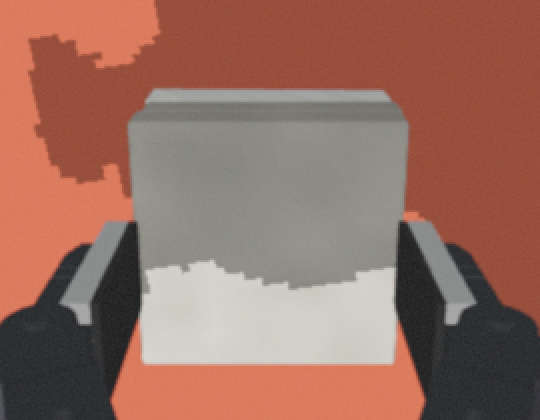

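Emit:
{"fn": "move_arm", "kwargs": {"motion": [[[0.5, 0.06, 0, 0, 0, 0, 0], [0.5, 0.06, 0, 0, 0, 0, 0], [0.85, 0.06, 0, 0, 0, 0, 0], [0.85, 0.06, 0, 0, 0, 0, 0], [0.85, 0.06, 0, 0, 0, 0, 0], [0.85, -0.5, 0, 0, 0, 0, 0], [0.85, -3, 0, 0, 0, 0, 0], [0.85, -6, -1.5, 0, 0, 0, 0], [0.85, -6.8, -4, 0, 0, 0, 0], [0.85, -6.8, -5.2, 0, 0, 0, 0], [0.85, -6.8, -5.2, 0, 0, 0, 0]]]}}

```text
t: 21.5
eef_pos: [0.5232, 0.2062, 0.0936]
eef_rot: [-1.381, 1.57, 1.605]
force: [-1.0, -0.8, 0.4]
grip_width: 0.851
```

```bash
python3 - <<'E'
from h import *
c=cam('wrist'); cv2.imwrite('pics/w18.png',c['color'][:,:,::-1])
W=world(c); show(flat(c,.032,.024,.038,W,400)); print('st'); show(flat(c,.010,.006,.015,W,400))
c=cam('top');print('top'); show([b for b in flat(c,.010,.005,.016) if b['col'][0]<160 and abs(b['c'][1])<.5 and b['c'][0]>.3])
go((.418,.36,.085,-92))
E
```

```text
px [ 80 187] c [0.6441 0.16  ] rc [0.6439 0.1621] sz [ 9.6 87.9] ang 4.6 fill 0.97 z 31.4 [59. 60. 62.]
px [477 133] c [0.399  0.1642] rc [0.399  0.1648] sz [44.9 45.4] ang 88.6 fill 0.79 z 26.4 [233. 228. 231.]
px [283 140] c [0.5146 0.1505] rc [0.5148 0.1519] sz [59.4 59.8] ang 81.1 fill 0.99 z 32.6 [134. 133. 127.]
st
px [454 302] c [0.4045 0.2916] rc [0.4036 0.2916] sz [34.4 58.7] ang 43.8 fill 0.78 z 10.3 [138.5 136.  130. ]
px [ 98 183] c [0.6449 0.1601] rc [0.6449 0.1629] sz [ 6.4 89.6] ang 4.3 fill 0.91 z 10.6 [59. 60. 63.]
top
px [124 259] c [0.4093 0.2993] rc [0.4088 0.2989] sz [53.9 59.1] ang 1.6 fill 0.81 z 9.3 [154. 151. 140.]
px [256 243] c [0.4521 0.0032] rc [0.4525 0.003 ] sz [59.3 58.8] ang 43.8 fill 0.97 z 9.6 [159. 152. 140.]
px [132  85] c [0.8294 0.319 ] rc [0.8394 0.3245] sz [105.6 147.8] ang 35.7 fill 0.84 z 11.2 [64. 58. 57.]
t 21.6 p [0.5222 0.2043 0.0926] psi -99.0 tilt 0.18 F [-0.43 -0.59 -0.58] g 0.847 q [ 0.66  0.42 -0.33 -0.   -0.83 -0.82]
  -> (0.418, 0.36, 0.085, -92) shift cm [  0.76 -13.75  12.73] turn [-0.122  0.003 -0.002]
```

View pics/w18.png

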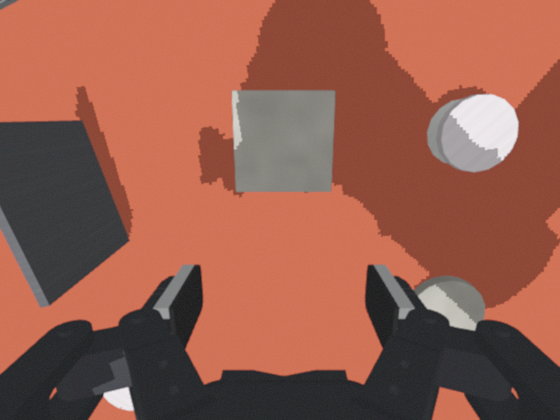

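```bash
python3 - <<'E'
from h import *
go((.495,.041,.085,-136))
E
```

```text
t 21.6 p [0.5222 0.2043 0.0926] psi -99.0 tilt 0.18 F [-0.43 -0.59 -0.58] g 0.847 q [ 0.66  0.42 -0.33 -0.   -0.83 -0.82]
  -> (0.495, 0.041, 0.085, -136) shift cm [ 0.79 16.56  0.13] turn [ 0.646  0.002 -0.003]
```

Emit:
{"fn": "move_arm", "kwargs": {"motion": [[[1, 0, 2.5, 0, 0.1, 0, 0], [1, 0, 6, 0, 0.22, 0, 0], [1, 0.3, 9.5, 0, 0.34, 0, 0], [1, 0.6, 13, 0, 0.46, 0, 0], [1, 0.8, 15.5, 0, 0.58, 0, 0], [1, 0.8, 16.5, 0.1, 0.645, 0, 0], [1, 0.8, 16.5, 0.1, 0.645, 0, 0], [1, 0.8, 16.5, 0.1, 0.645, 0, 0]]]}}

```text
t: 22.4
eef_pos: [0.4962, 0.0417, 0.0854]
eef_rot: [1.239, 1.57, -2.704]
force: [0.9, 0.5, -0.5]
grip_width: 0.998
```

```bash
python3 - <<'E'
from h import *
c=cam('wrist'); cv2.imwrite('pics/w19.png',c['color'][:,:,::-1])
W=world(c); o=flat(c,.010,.005,.016,W,400); show(o)
b=min(o,key=lambda b:np.hypot(*(b['c']-[.455,.003]))); x,y=b['c']; a=b['ang']-180
go((x,y,.03,a),(x,y,0,a))
E
```

```text
px [350 309] c [0.5096 0.124 ] rc [0.5102 0.1238] sz [ 7.8 59.2] ang 80.6 fill 0.92 z 10.4 [150. 152. 150.]
px [ 68 301] c [ 0.6497 -0.0313] rc [ 0.6497 -0.0297] sz [15.7 66.6] ang 13.4 fill 0.89 z 7.9 [91. 93. 95.]
px [493 230] c [0.3997 0.1484] rc [0.3995 0.1498] sz [41. 18.] ang 14.3 fill 0.75 z 10.5 [150. 151. 149.]
px [287 138] c [0.4532 0.0046] rc [0.4539 0.0054] sz [59.6 59.7] ang 43.9 fill 0.99 z 10.6 [136. 135. 129.]
px [ 8 23] c [ 0.5186 -0.1591] rc [ 0.5203 -0.158 ] sz [29.1  8.6] ang 24.6 fill 0.75 z 10.1 [164. 165. 164.]
t 22.45 p [0.4964 0.0422 0.0855] psi -135.9 tilt 0.04 F [-0.1   1.15  0.18] g 1.001 q [ 0.41  0.34 -0.49  0.   -0.74 -1.21]
  -> (np.float64(0.4531797039910231), np.float64(0.004591093685842137), 0.03, -136.1439094543457) shift cm [5.55 5.72 0.31] turn [ 0.004  0.    -0.001]
  -> (np.float64(0.4531797039910231), np.float64(0.004591093685842137), 0, -136.1439094543457) shift cm [8.55 5.72 0.31] turn [ 0.004  0.    -0.001]
```

View pics/w19.png

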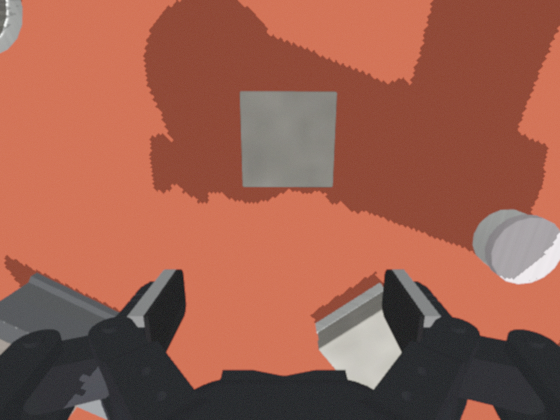

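Emit:
{"fn": "move_arm", "kwargs": {"motion": [[[1, 1.5, 3, 0.15, 0, 0, 0], [1, 4, 5.7, 0.3, 0, 0, 0], [1, 7, 5.7, 0.3, 0, 0, 0], [1, 8.55, 5.7, 0.3, 0, 0, 0], [1, 8.55, 5.7, 0.3, 0, 0, 0], [0.5, 8.55, 5.7, 0.3, 0, 0, 0], [0.5, 8.55, 5.7, 0.3, 0, 0, 0], [0.5, 8.55, 5.7, 0.3, 0, 0, 0], [0.5, 8.55, 5.7, 0.3, 0, 0, 0], [0.5, 7, 5.7, 0.3, 0, 0, 0], [0.5, 3, 5.7, 0.3, 0, 0, 0], [0.5, -1, 5.7, 0.3, 0, 0, 0]]]}}

```text
t: 23.65
eef_pos: [0.4528, 0.0046, 0.0968]
eef_rot: [1.132, 1.569, -2.812]
force: [1.7, 0.0, -0.6]
grip_width: 0.68
```

```bash
python3 - <<'E'
from h import *
go((.525,.205,.105,-99))
E
```

```text
t 23.65 p [0.4528 0.0046 0.0968] psi -135.9 tilt 0.1 F [ 1.74  0.03 -0.63] g 0.68 q [ 0.37  0.25 -0.58 -0.   -0.74 -1.17]
  -> (0.525, 0.205, 0.105, -99) shift cm [ -0.85 -19.12   9.38] turn [-0.645  0.001 -0.001]
```

Emit:
{"fn": "move_arm", "kwargs": {"motion": [[[0.5, -0.5, -2, 1, -0.08, 0, 0], [0.5, -0.9, -5.5, 2.7, -0.2, 0, 0], [0.5, -0.9, -9, 4.4, -0.32, 0, 0], [0.5, -0.9, -13, 6.4, -0.44, 0, 0], [0.5, -0.9, -17, 8.3, -0.56, 0, 0], [0.5, -0.9, -19.1, 9.4, -0.645, 0, 0], [0.5, -0.9, -19.1, 9.4, -0.645, 0, 0], [0.5, -0.9, -19.1, 9.4, -0.645, 0, 0]]]}}

```text
t: 24.45
eef_pos: [0.5248, 0.2052, 0.1045]
eef_rot: [0.437, 1.57, -2.862]
force: [-0.4, -0.1, -0.4]
grip_width: 0.684
```

```bash
python3 - <<'E'
from h import *
c=cam('wrist'); cv2.imwrite('pics/w20.png',c['color'][:,:,::-1])
W=world(c); o=flat(c,.032,.024,.038,W,400); show(o)
print('hand');show(flat(c,.112,.090,.130,W,400))
x,y,a=.5152,.1519,-99.2
go((x,y,.05,a),(x,y,.035,a))
E
```

```text
px [142 390] c [0.6574 0.3248] rc [0.6589 0.3234] sz [19.5 23.5] ang 81.0 fill 0.75 z 26.7 [239. 234. 237.]
px [ 92 186] c [0.6441 0.16  ] rc [0.6438 0.1629] sz [ 9.4 90. ] ang 5.1 fill 0.93 z 31.3 [61. 61. 64.]
px [470 132] c [0.3989 0.1643] rc [0.3988 0.1648] sz [45.  45.2] ang 88.2 fill 0.79 z 26.4 [232.  227.  229.5]
px [286 139] c [0.5146 0.1508] rc [0.5149 0.1519] sz [58.8 59.8] ang 81.0 fill 1.0 z 32.6 [137. 135. 129.]
hand
px [284 276] c [0.5241 0.2031] rc [0.5244 0.2045] sz [62.  95.2] ang 81.0 fill 0.8 z 113.4 [138. 136. 131.]
px [ 25 218] c [0.6283 0.1598] rc [0.6282 0.1598] sz [ 4.8 38.5] ang 5.3 fill 0.91 z 90.9 [122. 124. 129.]
t 24.5 p [0.5246 0.2045 0.1046] psi -99.1 tilt 0.07 F [-0.88  0.42 -1.55] g 0.682 q [ 0.66  0.41 -0.31 -0.   -0.85 -0.82]
  -> (0.5152, 0.1519, 0.05, -99.2) shift cm [5.46 5.34 0.1 ] turn [ 0.003  0.001 -0.001]
  -> (0.5152, 0.1519, 0.035, -99.2) shift cm [6.96 5.34 0.1 ] turn [ 0.003  0.001 -0.001]
```

View pics/w20.png

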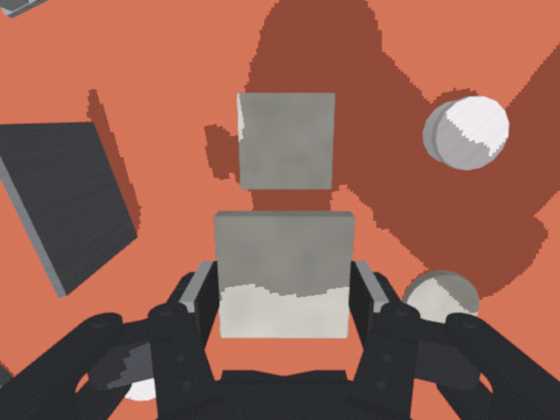

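Emit:
{"fn": "move_arm", "kwargs": {"motion": [[[0.5, 1, 2, 0.1, 0, 0, 0], [0.5, 2.5, 4, 0.1, 0, 0, 0], [0.5, 4, 5.3, 0.1, 0, 0, 0], [0.5, 5.5, 5.3, 0.1, 0, 0, 0], [0.5, 6.5, 5.3, 0.1, 0, 0, 0], [0.5, 6.95, 5.3, 0.1, 0, 0, 0], [0.5, 6.95, 5.3, 0.1, 0, 0, 0], [0.5, 6.95, 5.3, 0.1, 0, 0, 0]]]}}

```text
t: 25.3
eef_pos: [0.5165, 0.1533, 0.0358]
eef_rot: [-2.579, 1.57, 0.405]
force: [-0.4, 0.4, -0.7]
grip_width: 0.68
```

```bash
python3 - <<'E'
from h import *
c=cam('wrist'); cv2.imwrite('pics/w21.png',c['color'][150:360,150:420,::-1].repeat(2,0).repeat(2,1))
W=world(c); show(flat(c,.042,.036,.048,W,400))
go((.5152,.1519,.034,-99.3))
E
```

```text
px [ 16 319] c [0.6443 0.1579] rc [0.645  0.1551] sz [13.2 48.5] ang 3.5 fill 0.73 z 41.5 [64. 65. 67.]
px [283 272] c [0.5158 0.1514] rc [0.5161 0.1532] sz [62.7 60.8] ang 81.1 fill 0.99 z 44.6 [144. 143. 136.]
t 25.35 p [0.5166 0.1534 0.036 ] psi -99.0 tilt 0.08 F [-0.01  0.61 -0.78] g 0.679 q [ 0.59  0.47 -0.44  0.   -0.66 -0.75]
  -> (0.5152, 0.1519, 0.034, -99.3) shift cm [0.2  0.17 0.12] turn [ 0.006 -0.001  0.001]
```

View pics/w21.png

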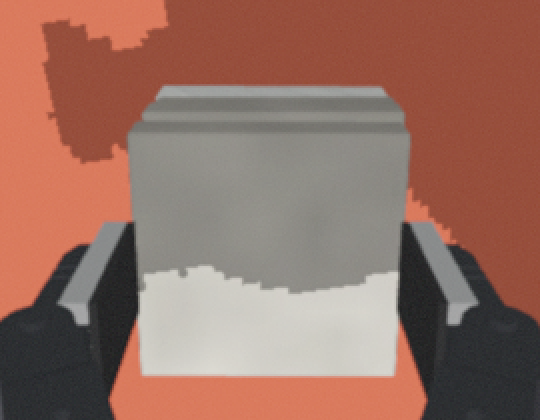

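Emit:
{"fn": "move_arm", "kwargs": {"motion": [[[0.5, 0.1, 0.1, 0.1, 0, 0, 0], [0.5, 0.17, 0.1, 0.1, 0, 0, 0], [0.5, 0.17, 0.1, 0.1, 0, 0, 0], [0.85, 0.17, 0.1, 0.1, 0, 0, 0], [0.85, 0.17, 0.1, 0.1, 0, 0, 0], [0.85, 0.17, 0.1, 0.1, 0, 0, 0], [0.85, -0.5, 0.1, 0.1, 0, 0, 0], [0.85, -3, 0.1, 0.1, 0, 0, 0], [0.85, -6, -1.5, 0, 0, 0, 0], [0.85, -6.8, -4, 0, 0, 0, 0], [0.85, -6.8, -5.2, 0, 0, 0, 0], [0.85, -6.8, -5.2, 0, 0, 0, 0]]]}}

```text
t: 26.55
eef_pos: [0.5242, 0.2054, 0.1032]
eef_rot: [-1.392, 1.57, 1.594]
force: [0.3, 0.2, 0.1]
grip_width: 0.85
```

```bash
python3 - <<'E'
from h import *
c=cam('wrist'); cv2.imwrite('pics/w22.png',c['color'][:,:,::-1])
W=world(c); show(flat(c,.042,.036,.048,W,400)); 
c=cam('top');print('top'); show([b for b in flat(c,.010,.005,.016) if b['col'][0]<160 and abs(b['c'][1])<.5 and b['c'][0]>.3])
go((.412,.358,.085,-92))
E
```

```text
px [ 80 188] c [0.6447 0.1604] rc [0.6445 0.1629] sz [ 8.5 89.9] ang 4.8 fill 0.94 z 42.1 [59. 60. 62.]
px [285 140] c [0.5144 0.1509] rc [0.5147 0.152 ] sz [59.4 59.8] ang 80.8 fill 0.99 z 42.6 [135. 133. 127.]
top
px [124 259] c [0.4093 0.299 ] rc [0.4088 0.2991] sz [53.9 58.8] ang 1.6 fill 0.8 z 9.3 [155. 152. 141.]
px [133  85] c [0.8299 0.3192] rc [0.8395 0.3247] sz [105.1 147.8] ang 35.7 fill 0.84 z 11.1 [64. 59. 58.]
t 26.65 p [0.5232 0.2036 0.1022] psi -99.0 tilt 0.18 F [-0.31 -0.47 -0.33] g 0.85 q [ 0.66  0.41 -0.32 -0.   -0.85 -0.82]
  -> (0.412, 0.358, 0.085, -92) shift cm [  1.72 -13.52  13.39] turn [-0.122  0.002 -0.002]
```

View pics/w22.png

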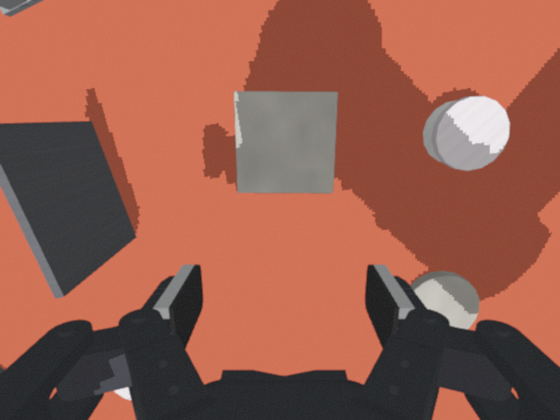

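```bash
python3 - <<'E'
from h import *
go((.420,.355,.085,-99))
E
```

```text
t 26.65 p [0.5232 0.2036 0.1022] psi -99.0 tilt 0.18 F [-0.31 -0.47 -0.33] g 0.85 q [ 0.66  0.41 -0.32 -0.   -0.85 -0.82]
  -> (0.42, 0.355, 0.085, -99) shift cm [  1.72 -13.35  12.55] turn [ 0.     0.002 -0.002]
```

Emit:
{"fn": "move_arm", "kwargs": {"motion": [[[1, 0, -2, 1.9, 0, 0, 0], [1, 0.4, -5, 4.7, 0, 0, 0], [1, 0.8, -8, 7.5, 0, 0, 0], [1, 1.3, -11, 10.3, 0, 0, 0], [1, 1.7, -13.3, 12.5, 0, 0, 0], [1, 1.7, -13.3, 12.5, 0, 0, 0], [1, 1.7, -13.3, 12.5, 0, 0, 0]]]}}

```text
t: 27.35
eef_pos: [0.4209, 0.3543, 0.0853]
eef_rot: [1.117, 1.568, -2.181]
force: [-0.3, -0.4, 0.0]
grip_width: 1.0
```

```bash
python3 - <<'E'
from h import *
c=cam('wrist'); cv2.imwrite('pics/w23.png',c['color'][:,:,::-1])
W=world(c); o=flat(c,.010,.005,.016,W,400); show(o)
b=min(o,key=lambda b:np.hypot(*(b['c']-[.411,.300]))); x,y=b['c']; a=-99
go((x,y,.03,a),(x,y,0,a))
E
```

```text
px [286 142] c [0.4104 0.3018] rc [0.4107 0.3026] sz [58.7 58.7] ang 35.5 fill 0.79 z 10.6 [127. 125. 120.]
t 27.4 p [0.4214 0.354  0.0856] psi -99.0 tilt 0.13 F [-0.89  0.04 -0.01] g 0.998 q [ 0.99  0.41 -0.36 -0.   -0.8  -1.15]
  -> (np.float64(0.4104341476069955), np.float64(0.30181209898200106), 0.03, -99) shift cm [5.57 5.31 0.26] turn [-0.     0.001 -0.002]
  -> (np.float64(0.4104341476069955), np.float64(0.30181209898200106), 0, -99) shift cm [8.57 5.31 0.25] turn [-0.     0.001 -0.002]
```

View pics/w23.png

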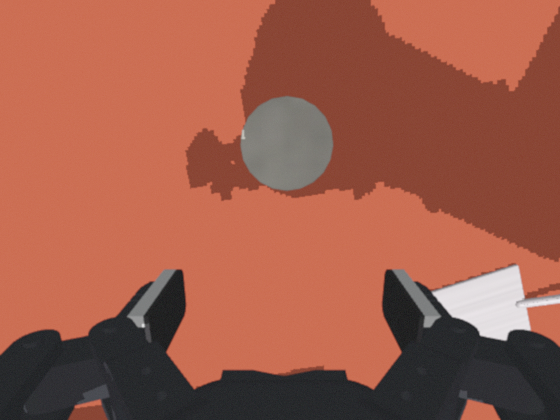

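Emit:
{"fn": "move_arm", "kwargs": {"motion": [[[1, 1.5, 3, 0.15, 0, 0, 0], [1, 4, 5.3, 0.25, 0, 0, 0], [1, 7, 5.3, 0.25, 0, 0, 0], [1, 8.55, 5.3, 0.25, 0, 0, 0], [1, 8.55, 5.3, 0.25, 0, 0, 0], [0.5, 8.55, 5.3, 0.25, 0, 0, 0], [0.5, 8.55, 5.3, 0.25, 0, 0, 0], [0.5, 8.55, 5.3, 0.25, 0, 0, 0], [0.5, 8.55, 5.3, 0.25, 0, 0, 0], [0.5, 7, 5.3, 0.25, 0, 0, 0], [0.5, 3, 5.3, 0.25, 0, 0, 0], [0.5, -2, 5.3, 0.25, 0, 0, 0]]]}}

```text
t: 28.6
eef_pos: [0.4099, 0.3023, 0.1064]
eef_rot: [0.994, 1.567, -2.305]
force: [0.1, 1.9, -0.5]
grip_width: 0.669
```

```bash
python3 - <<'E'
from h import *
go((.45,.1,.12,-99),(.537,-.132,.105,-99))
E
```

```text
t 28.6 p [0.4099 0.3023 0.1064] psi -99.0 tilt 0.23 F [ 0.14  1.88 -0.49] g 0.669 q [ 0.95  0.32 -0.44 -0.   -0.81 -1.11]
  -> (0.45, 0.1, 0.12, -99) shift cm [-1.31 19.35 -7.13] turn [-0.     0.002 -0.003]
  -> (0.537, -0.132, 0.105, -99) shift cm [  0.24  40.9  -19.36] turn [-0.     0.002 -0.003]
```

Emit:
{"fn": "move_arm", "kwargs": {"motion": [[[0.5, -0.5, 2.5, -1.2, 0, 0, 0], [0.5, -1, 6, -2.8, 0, 0, 0], [0.5, -1, 10, -4.7, 0, 0, 0], [0.5, -1, 14, -6.6, 0, 0, 0], [0.5, -1, 18, -8.5, 0, 0, 0], [0.5, -1, 22, -10.4, 0, 0, 0], [0.5, -1, 26, -12.3, 0, 0, 0], [0.5, -1, 30, -14.2, 0, 0, 0], [0.5, -0.5, 34, -16.1, 0, 0, 0], [0.5, 0, 38, -18, 0, 0, 0], [0.5, 0.2, 40.8, -19.4, 0, 0, 0], [0.5, 0.2, 40.8, -19.4, 0, 0, 0]]]}}

```text
t: 29.8
eef_pos: [0.5393, -0.1331, 0.1042]
eef_rot: [-3.135, 1.57, -0.155]
force: [-0.0, -0.5, -0.9]
grip_width: 0.668
```

Emit:
{"fn": "move_arm", "kwargs": {"motion": [[[0.5, 0, 0, 0, 0, 0, 0], [0.5, 0, 0, 0, 0, 0, 0]]]}}

```text
t: 30.0
eef_pos: [0.5384, -0.1293, 0.1046]
eef_rot: [-2.252, 1.57, 0.733]
force: [-0.4, -0.4, -0.1]
grip_width: 0.67
```

```bash
python3 - <<'E'
from h import *
c=cam('wrist'); cv2.imwrite('pics/w24.png',c['color'][:,:,::-1])
W=world(c); o=flat(c,.032,.024,.038,W,400); show(o)
print('hand');show(flat(c,.112,.090,.130,W,400))
x,y,a=.5285,-.1868,-99
go((x,y,.05,a),(x,y,.035,a))
E
```

```text
px [111 195] c [ 0.6479 -0.1656] rc [ 0.6477 -0.1635] sz [ 8.7 89.1] ang 6.6 fill 0.96 z 31.3 [66. 66. 69.]
px [502 136] c [ 0.3935 -0.1655] rc [ 0.3936 -0.165 ] sz [44.8 45.9] ang 81.1 fill 0.79 z 26.4 [247. 243. 245.]
px [285 137] c [ 0.5286 -0.1851] rc [ 0.5287 -0.1842] sz [58.8 58.5] ang 46.2 fill 0.79 z 32.6 [142. 140. 134.]
hand
px [284 278] c [ 0.5375 -0.1319] rc [ 0.5386 -0.126 ] sz [67.3 71.6] ang 38.5 fill 0.78 z 112.7 [141. 140. 133.]
px [ 31 192] c [ 0.6358 -0.1871] rc [ 0.6353 -0.1852] sz [ 5.1 32.4] ang 6.8 fill 0.9 z 90.8 [129. 131. 136.]
t 30.05 p [ 0.5385 -0.129   0.1047] psi -98.9 tilt 0.03 F [-0.22  0.09  0.17] g 0.67 q [ 0.06  0.39 -0.34 -0.   -0.84 -0.21]
  -> (0.5285, -0.1868, 0.05, -99) shift cm [5.47 5.86 0.09] turn [ 0.001 -0.     0.   ]
  -> (0.5285, -0.1868, 0.035, -99) shift cm [6.97 5.86 0.09] turn [ 0.001 -0.     0.   ]
```

View pics/w24.png

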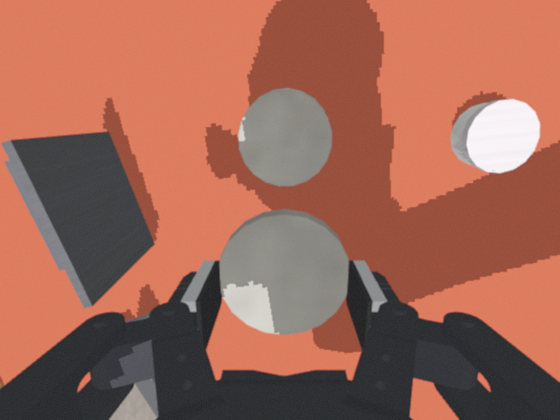

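Emit:
{"fn": "move_arm", "kwargs": {"motion": [[[0.5, 1, 2, 0.1, 0, 0, 0], [0.5, 2.5, 4, 0.1, 0, 0, 0], [0.5, 4, 5.6, 0.1, 0, 0, 0], [0.5, 5.5, 5.6, 0.1, 0, 0, 0], [0.5, 6.5, 5.6, 0.1, 0, 0, 0], [0.5, 6.9, 5.6, 0.1, 0, 0, 0], [0.5, 6.9, 5.6, 0.1, 0, 0, 0], [0.5, 6.9, 5.6, 0.1, 0, 0, 0]]]}}

```text
t: 30.85
eef_pos: [0.5296, -0.1846, 0.036]
eef_rot: [-3.122, 1.569, -0.136]
force: [0.7, -0.1, -1.2]
grip_width: 0.663
```

```bash
python3 - <<'E'
from h import *
c=cam('wrist'); cv2.imwrite('pics/w25.png',c['color'][150:360,150:420,::-1].repeat(2,0).repeat(2,1))
W=world(c); show(flat(c,.042,.036,.048,W,400))
go((.5285,-.1868,.034,-99))
E
```

```text
px [ 26 309] c [ 0.6508 -0.1869] rc [ 0.6509 -0.1857] sz [12.6 47.4] ang 6.0 fill 0.89 z 42.1 [65. 65. 68.]
px [286 272] c [ 0.5287 -0.1871] rc [ 0.529  -0.1858] sz [60.4 60.5] ang 36.3 fill 0.8 z 43.9 [140. 138. 132.]
t 30.9 p [ 0.5296 -0.1848  0.036 ] psi -98.9 tilt 0.09 F [ 1.51  0.37 -0.02] g 0.669 q [-0.05  0.49 -0.38  0.   -0.69 -0.11]
  -> (0.5285, -0.1868, 0.034, -99) shift cm [0.2  0.22 0.08] turn [ 0.001 -0.002  0.   ]
```

View pics/w25.png

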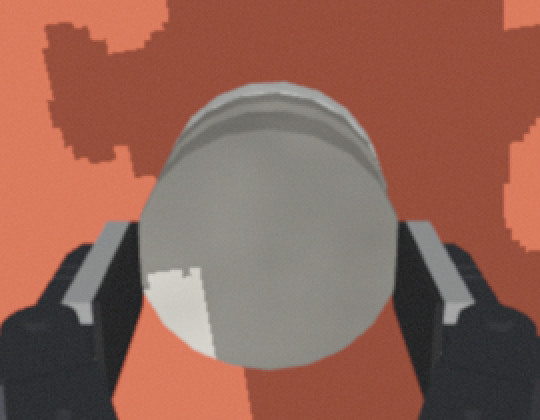

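Emit:
{"fn": "move_arm", "kwargs": {"motion": [[[0.5, 0.1, 0, 0, 0, 0, 0], [0.5, 0.12, 0, 0, 0, 0, 0], [0.5, 0.12, 0, 0, 0, 0, 0], [0.85, 0.12, 0, 0, 0, 0, 0], [0.85, 0.12, 0, 0, 0, 0, 0], [0.85, 0.12, 0, 0, 0, 0, 0], [0.85, -0.5, 0, 0, 0, 0, 0], [0.85, -3, 0, 0, 0, 0, 0], [0.85, -6, -1.5, 0, 0, 0, 0], [0.85, -6.8, -4, 0, 0, 0, 0], [0.85, -6.8, -5.6, 0, 0, 0, 0], [0.85, -6.8, -5.6, 0, 0, 0, 0]]]}}

```text
t: 32.1
eef_pos: [0.5377, -0.1283, 0.1034]
eef_rot: [-1.787, 1.57, 1.2]
force: [0.3, 0.1, -1.6]
grip_width: 0.848
```

```bash
python3 - <<'E'
from h import *
c=cam('wrist'); cv2.imwrite('pics/w26.png',c['color'][:,:,::-1])
W=world(c); show(flat(c,.042,.036,.048,W,400)); 
go((.45,-.02,.30,-79))
E
```

```text
px [ 99 197] c [ 0.6485 -0.1658] rc [ 0.6481 -0.1633] sz [ 7.8 89.5] ang 6.2 fill 0.95 z 42.3 [64. 65. 68.]
px [283 135] c [ 0.5286 -0.1869] rc [ 0.5286 -0.1861] sz [58.4 58.7] ang 72.3 fill 0.79 z 42.6 [141. 139. 133.]
t 32.15 p [ 0.5372 -0.129   0.1028] psi -98.9 tilt 0.08 F [ 0.11  0.57 -0.76] g 0.85 q [ 0.06  0.39 -0.34 -0.   -0.84 -0.21]
  -> (0.45, -0.02, 0.3, -79) shift cm [-19.71  -9.42  10.33] turn [-0.347  0.001  0.   ]
```

View pics/w26.png

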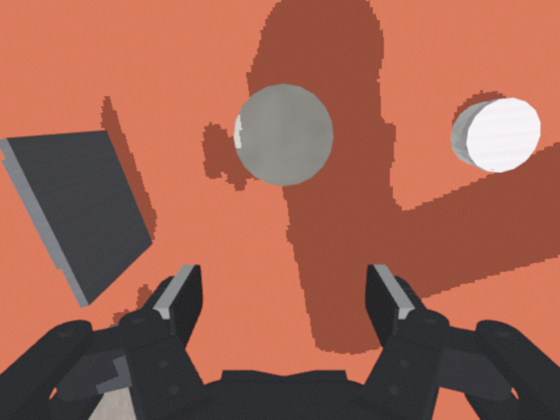

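```bash
python3 - <<'E'
from h import *
go((.537,-.129,.21,-99),(.657,.045,.21,-78))
c=cam('top'); cv2.imwrite('pics/t27.png',c['color'][:,:,::-1])
E
```

```text
t 32.15 p [ 0.5372 -0.129   0.1028] psi -98.9 tilt 0.08 F [ 0.11  0.57 -0.76] g 0.85 q [ 0.06  0.39 -0.34 -0.   -0.84 -0.21]
  -> (0.537, -0.129, 0.21, -99) shift cm [-10.72   0.     0.03] turn [ 0.002  0.001 -0.   ]
  -> (0.657, 0.045, 0.21, -78) shift cm [-10.73 -19.05  -9.13] turn [-0.365  0.001  0.   ]
```

View pics/t27.png

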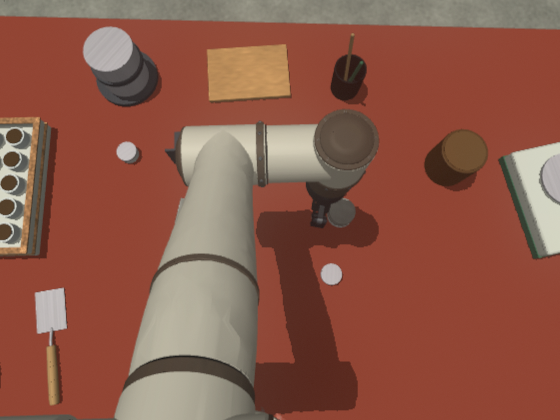

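Emit:
{"fn": "move_arm", "kwargs": {"motion": [[[0.85, -2.5, 0, 0, 0, 0, 0], [0.85, -7, 0, 0, 0, 0, 0], [0.85, -10.5, -2, -1, -0.05, 0, 0], [0.85, -10.7, -6, -2.9, -0.13, 0, 0], [0.85, -10.7, -10, -4.8, -0.21, 0, 0], [0.85, -10.7, -14, -6.7, -0.29, 0, 0], [0.85, -10.7, -17.5, -8.4, -0.36, 0, 0], [0.85, -10.7, -19, -9.1, -0.365, 0, 0], [0.6, -10.7, -19, -9.1, -0.365, 0, 0], [0.6, -10.7, -19, -9.1, -0.365, 0, 0]]]}}

```text
t: 33.2
eef_pos: [0.6566, 0.0427, 0.2091]
eef_rot: [0.059, 1.568, -2.876]
force: [0.1, -0.4, -0.8]
grip_width: 0.598
```

```bash
python3 - <<'E'
from h import *
c=cam('wrist'); cv2.imwrite('pics/w28.png',c['color'][:,:,::-1])
W=world(c); Z=W[...,2]
m=((Z>.146)&(Z<.166)).astype(np.uint8)
n,l,st,ce=cv2.connectedComponentsWithStats(m)
for i in range(1,n):
    if st[i,4]<150: continue
    k=np.argwhere(l==i)[:,::-1]; P=ray(c,k,.156)[:,:2]*1000
    r=cv2.minAreaRect(P.astype(np.float32)); print(ce[i].round(),st[i,4],np.round(r[0],1),np.round(r[1],1),round(r[2],1),np.median(Z[l==i]).round(4))
go((.669,-.0145,.17,-78))
E
```

```text
[284. 136.] 1739 [668.1 -13.1] [ 8.  69.7] 13.3 0.1566
t 33.25 p [0.6565 0.0423 0.2097] psi -78.2 tilt 0.11 F [-0.31 -0.6  -0.2 ] g 0.602 q [ 0.31  0.46  0.07 -0.   -1.18 -0.1 ]
  -> (0.669, -0.0145, 0.17, -78) shift cm [ 3.97  5.81 -0.07] turn [-0.003  0.002 -0.   ]
```

View pics/w28.png

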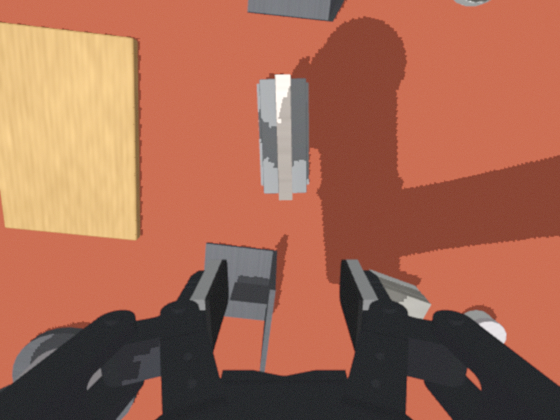

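```bash
python3 - <<'E'
from h import *
go((.668,-.0135,.17,-76.7),(.668,-.0135,.12,-76.7))
E
```

```text
t 33.25 p [0.6565 0.0423 0.2097] psi -78.2 tilt 0.11 F [-0.31 -0.6  -0.2 ] g 0.602 q [ 0.31  0.46  0.07 -0.   -1.18 -0.1 ]
  -> (0.668, -0.0135, 0.17, -76.7) shift cm [3.97 5.7  0.01] turn [-0.026  0.002 -0.   ]
  -> (0.668, -0.0135, 0.12, -76.7) shift cm [ 8.97  5.69 -0.  ] turn [-0.026  0.002 -0.   ]
```

Emit:
{"fn": "move_arm", "kwargs": {"motion": [[[0.6, 0, 2.5, 0, -0.026, 0, 0], [0.6, 1, 5, 0, -0.026, 0, 0], [0.6, 3, 5.7, 0, -0.026, 0, 0], [0.6, 3, 5.7, 0, -0.026, 0, 0], [0.6, 3, 5.7, 0, -0.026, 0, 0]]]}}

```text
t: 33.75
eef_pos: [0.6685, -0.0134, 0.1806]
eef_rot: [0.378, 1.57, -2.531]
force: [-0.0, -0.4, 1.1]
grip_width: 0.602
```

```bash
python3 - <<'E'
from h import *
c=cam('wrist'); cv2.imwrite('pics/w29.png',c['color'][:,:,::-1])
go((.668,-.0135,.12,-76.7))
E
```

```text
t 33.8 p [ 0.6691 -0.0127  0.1814] psi -76.6 tilt 0.07 F [ 0.19 -0.01  0.72] g 0.601 q [ 0.22  0.49  0.05  0.   -1.13  0.01]
  -> (0.668, -0.0135, 0.12, -76.7) shift cm [6.14 0.05 0.13] turn [ 0.001 -0.001 -0.   ]
```

View pics/w29.png

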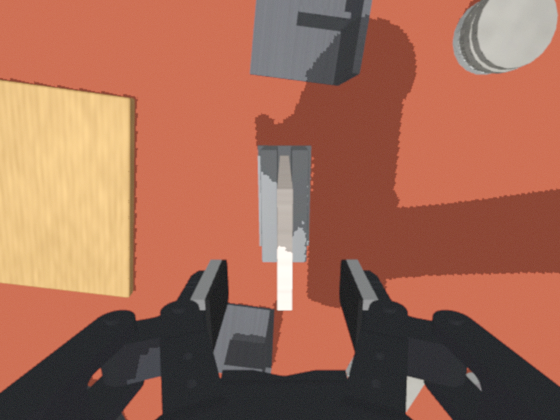

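Emit:
{"fn": "move_arm", "kwargs": {"motion": [[[0.6, 2.5, 0, 0.05, 0, 0, 0], [0.6, 5, 0, 0.1, 0, 0, 0], [0.6, 6.1, 0, 0.1, 0, 0, 0], [0.6, 6.1, 0, 0.1, 0, 0, 0], [0, 6.1, 0, 0.1, 0, 0, 0], [0, 6.1, 0, 0.1, 0, 0, 0], [0, 6.1, 0, 0.1, 0, 0, 0], [0, 6.1, 0, 0.1, 0, 0, 0], [0, 6.1, 0, 0.1, 0, 0, 0], [0, 6.1, 0, 0.1, 0, 0, 0], [0, 6.1, 0, 0.1, 0, 0, 0]]], "grip_force": 60}}

```text
t: 34.9
eef_pos: [0.6688, -0.0124, 0.1209]
eef_rot: [2.877, 1.568, -0.03]
force: [-0.4, -0.4, 6.2]
grip_width: 0.088
```

```bash
python3 - <<'E'
from h import *
c=cam('wrist'); cv2.imwrite('pics/w30.png',c['color'][:,:,::-1])
go((.668,-.0135,.2,-76.7))
E
```

```text
t 34.95 p [ 0.6688 -0.0124  0.1209] psi -76.6 tilt 0.14 F [-1.57  0.65  5.4 ] g 0.087 q [ 0.22  0.54 -0.02  0.   -1.    0.01]
  -> (0.668, -0.0135, 0.2, -76.7) shift cm [-7.91  0.09  0.09] turn [ 0.002 -0.002 -0.001]
```

View pics/w30.png

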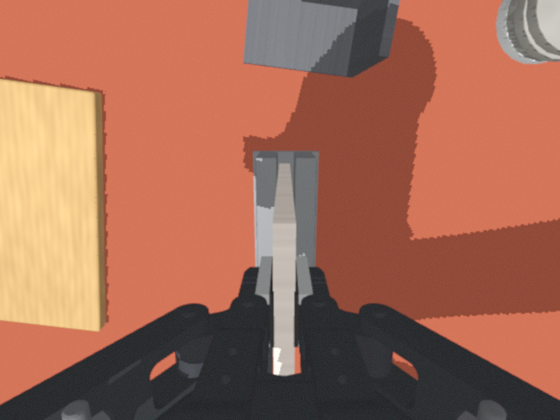

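```bash
python3 - <<'E'
from h import *
go((.668,-.0135,.22,-76.7),(.598,-.169,.22,-84))
E
```

```text
t 34.95 p [ 0.6688 -0.0124  0.1209] psi -76.6 tilt 0.14 F [-1.57  0.65  5.4 ] g 0.087 q [ 0.22  0.54 -0.02  0.   -1.    0.01]
  -> (0.668, -0.0135, 0.22, -76.7) shift cm [-9.91  0.1   0.08] turn [ 0.002 -0.002 -0.001]
  -> (0.598, -0.169, 0.22, -84) shift cm [-9.93 13.59 10.5 ] turn [ 0.13  -0.002 -0.001]
```

Emit:
{"fn": "move_arm", "kwargs": {"motion": [[[0, -1, 0, 0, 0, 0, 0], [0, -3, 0, 0, 0, 0, 0], [0, -6, 0, 0, 0, 0, 0], [0, -9, 0, 0, 0, 0, 0], [0, -10, 1, 0.8, 0.01, 0, 0], [0, -10, 4, 3, 0.04, 0, 0], [0, -10, 7, 5.4, 0.07, 0, 0], [0, -10, 10, 7.7, 0.1, 0, 0], [0, -10, 12.8, 9.8, 0.13, 0, 0], [0, -10, 13.6, 10.5, 0.13, 0, 0], [0, -10, 13.6, 10.5, 0.13, 0, 0], [0, -10, 13.6, 10.5, 0.13, 0, 0]]]}}

```text
t: 36.15
eef_pos: [0.5973, -0.1689, 0.2187]
eef_rot: [-0.687, 1.57, 2.558]
force: [1.4, 0.9, -1.0]
grip_width: 0.087
```

```bash
python3 - <<'E'
from h import *
go((.598,-.169,.22,-84))
c=cam('wrist'); cv2.imwrite('pics/w31.png',c['color'][:,:,::-1])
W=world(c); Z=W[...,2]
m=(Z>.01)&(Z<.08)&(W[...,0]>.62)&(W[...,0]<.66)&(W[...,1]<-.10)&(W[...,1]>-.23)
P=W[m]; print(len(P))
if len(P)>50: print(np.polyfit(P[:,1],P[:,0],1), P.mean(0), P.min(0),P.max(0))
c=cam('side'); cv2.imwrite('pics/s31.png',cv2.resize(c['color'][120:300,220:460,::-1],None,fx=3,fy=3))
W=world(c); Z=W[...,2]
E
```

```text
t 36.15 p [ 0.5973 -0.1689  0.2187] psi -84.1 tilt 0.05 F [ 1.44  0.94 -0.97] g 0.087 q [-0.02  0.39 -0.02 -0.   -1.16  0.12]
  -> (0.598, -0.169, 0.22, -84) shift cm [-0.13  0.02 -0.07] turn [-0.001  0.001  0.001]
1116
[-0.11636532  0.62928346] [ 0.64864636 -0.16639755  0.04858252] [ 0.64314407 -0.2083179   0.01015092] [ 0.65814787 -0.11847166  0.07999187]
```

View pics/w31.png

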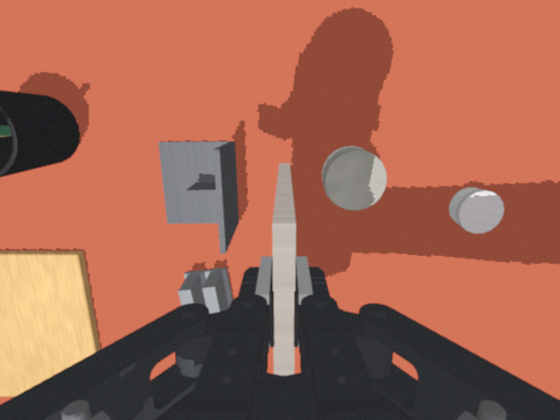

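View pics/s31.png

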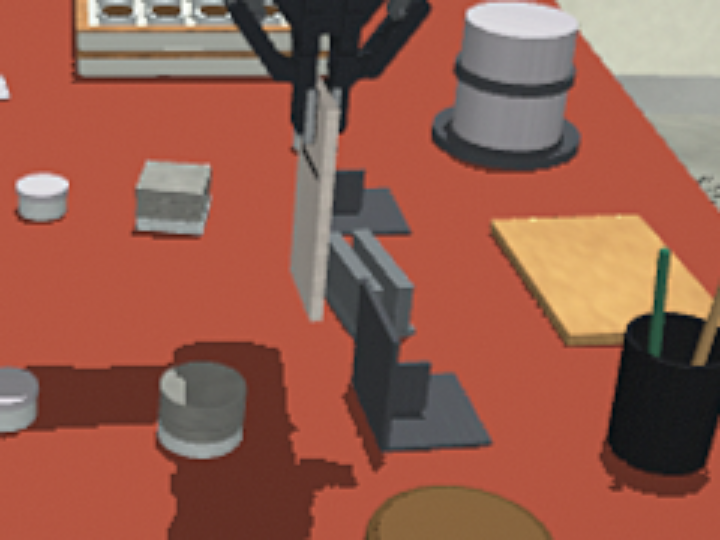

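```bash
cat >> h.py <<'E'
def gom(p1,T):
    s,p,R=tool(); d=R.inv().apply(np.array(p1)-p); w=(R.inv()*Rn.from_matrix(T)).as_rotvec()
    print('  ->',np.round(p1,4),'shift cm',(d*100).round(2),'turn',w.round(3))
S=np.array([.6483,-.1635,0]); al=.11; n=np.array([np.cos(al),np.sin(al),0]); tt=np.array([-np.sin(al),np.cos(al),0]); k=np.array([0,0,1.])
def lean(d,th,zf,L):
    """TCP pose with board foot-centre d in front of face, tilt th, foot-centre height zf, L = foot to TCP along board"""
    ax=np.sin(th)*n+np.cos(th)*k; p=S-d*n+zf*k+L*ax; tx=-ax; ty=-tt; return p,np.c_[tx,ty,np.cross(tx,ty)]
E
python3 - <<'E'
from h import *
c=cam('wrist'); W=world(c); s,p,R=tool()
for v in range(155,240,8):
    u=285; print(v,W[v,u].round(4),c['color'][v,u])
c=cam('side'); W=world(c)
rgb=c['color'].astype(int)
m=(W[...,0]>.56)&(W[...,0]<.64)&(W[...,1]<-.12)&(W[...,1]>-.22)&(W[...,2]>.07)&(W[...,2]<.16)
P=W[m]; print(P.min(0).round(4),P.max(0).round(4)); 
Q=R.inv().apply(P-p); print('tool frame',Q.min(0).round(4),Q.max(0).round(4),np.median(Q,0).round(4))
go()
for a in [(.0275,.0,.09,.115),(.0275,.24,.03,.115),(.027,.24,.0025,.115)]:
    gom(*lean(*a))
E
```

```text
155 [ 0.5995 -0.1981  0.0009] [210 115  87]
163 [ 0.6004 -0.2033  0.1033] [185 146 135]
171 [ 0.6006 -0.2036  0.144 ] [166 157 151]
179 [ 0.6007 -0.2037  0.1734] [168 161 153]
187 [ 0.6007 -0.2035  0.1948] [170 162 154]
195 [ 0.6008 -0.2038  0.214 ] [164 156 149]
203 [ 0.6009 -0.2036  0.2277] [169 160 152]
211 [ 0.6009 -0.2037  0.2402] [167 158 152]
219 [ 0.6009 -0.2035  0.2499] [167 159 151]
227 [ 0.6008 -0.2024  0.2552] [197 188 181]
235 [ 0.6005 -0.1993  0.2545] [195 187 180]
[ 0.5919 -0.2077  0.1053] [ 0.6073 -0.1336  0.1596]
tool frame [ 0.0593 -0.0347 -0.0059] [0.1136 0.04   0.003 ] [0.086  0.0193 0.002 ]
t 36.35 p [ 0.5979 -0.168   0.219 ] psi -84.0 tilt 0.02 F [ 0.11 -0.18 -2.01] g 0.08 q [-0.01  0.39 -0.02 -0.   -1.16  0.12]
  -> [ 0.621  -0.1665  0.205 ] shift cm [ 1.4   0.1  -2.31] turn [-0.004  0.     0.   ]
  -> [ 0.6481 -0.1635  0.1417] shift cm [ 7.73  0.09 -5.04] turn [-0.004 -0.24   0.001]
  -> [ 0.6486 -0.1635  0.1142] shift cm [10.48  0.09 -5.09] turn [-0.004 -0.24   0.001]
```

```bash
python3 - <<'E'
from h import *
for a in [(.029,.24,.09,.114),(.029,.24,.02,.114)]:
    gom(*lean(*a))
E
```

```text
-> [ 0.6464 -0.1637  0.2007] shift cm [ 1.83  0.09 -4.87] turn [-0.004 -0.24   0.001]
  -> [ 0.6464 -0.1637  0.1307] shift cm [ 8.83  0.09 -4.87] turn [-0.004 -0.24   0.001]
```

Emit:
{"fn": "move_arm", "kwargs": {"motion": [[[0, 0.3, 0, -1, 0, -0.05, 0], [0, 0.8, 0, -2.2, 0, -0.11, 0], [0, 1.3, 0.1, -3.4, 0, -0.17, 0], [0, 1.8, 0.1, -4.6, 0, -0.23, 0], [0, 2, 0.1, -4.85, 0, -0.24, 0], [0, 4, 0.1, -4.85, 0, -0.24, 0], [0, 6, 0.1, -4.85, 0, -0.24, 0], [0, 8, 0.1, -4.85, 0, -0.24, 0], [0, 8.8, 0.1, -4.85, 0, -0.24, 0], [0, 8.8, 0.1, -4.85, 0, -0.24, 0], [0, 8.8, 0.1, -4.85, 0, -0.24, 0]]]}}

```text
t: 37.45
eef_pos: [0.6464, -0.165, 0.1325]
eef_rot: [0.003, 1.333, -3.034]
force: [0.7, 0.6, -0.9]
grip_width: 0.085
```

```bash
python3 - <<'E'
from h import *
c=cam('side'); cv2.imwrite('pics/s32.png',cv2.resize(c['color'][120:300,220:460,::-1],None,fx=3,fy=3))
c=cam('wrist'); cv2.imwrite('pics/w32.png',c['color'][:,:,::-1])
go()
for a in [(.029,.24,.02,.114),(.027,.24,.003,.114),(.027,.24,.0015,.114)]:
    gom(*lean(*a))
E
```

```text
t 37.55 p [ 0.6466 -0.1651  0.1329] psi -84.0 tilt 13.58 F [-0.03  0.7  -0.85] g 0.081 q [ 0.    0.64  0.17  0.03 -1.33  0.09]
  -> [ 0.6464 -0.1637  0.1307] shift cm [ 0.21 -0.14 -0.05] turn [-0.006 -0.003  0.001]
  -> [ 0.6484 -0.1635  0.1137] shift cm [ 1.82 -0.14 -0.64] turn [-0.006 -0.003  0.001]
  -> [ 0.6484 -0.1635  0.1122] shift cm [ 1.96 -0.14 -0.68] turn [-0.006 -0.003  0.001]
```

View pics/s32.png

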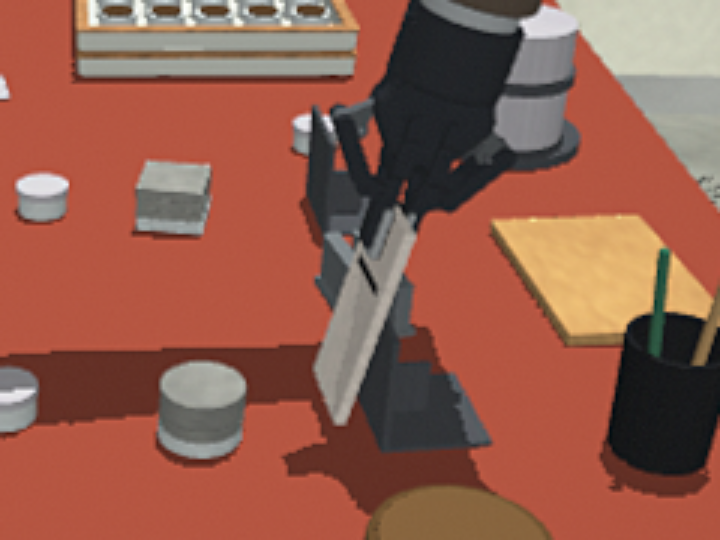

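View pics/w32.png

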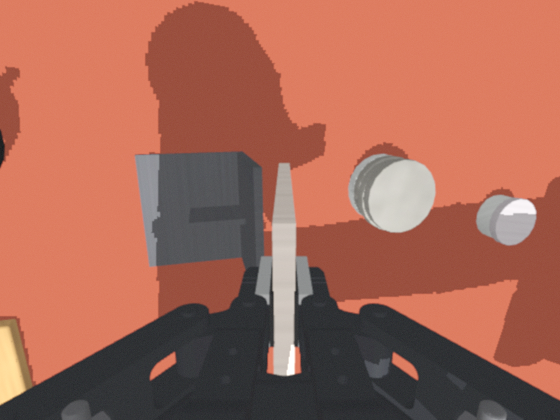

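Emit:
{"fn": "move_arm", "kwargs": {"motion": [[[0, 0.6, -0.05, -0.2, 0, 0, 0], [0, 1.2, -0.1, -0.4, 0, 0, 0], [0, 1.7, -0.1, -0.55, 0, 0, 0], [0, 1.7, -0.1, -0.55, 0, 0, 0], [0, 1.7, -0.1, -0.55, 0, 0, 0]]]}}

```text
t: 38.05
eef_pos: [0.6469, -0.1639, 0.1131]
eef_rot: [-0.001, 1.33, -3.038]
force: [-0.2, 1.2, -1.0]
grip_width: 0.082
```

```bash
python3 - <<'E'
from h import *
c=cam('side'); cv2.imwrite('pics/s33.png',cv2.resize(c['color'][180:290,300:400,::-1],None,fx=5,fy=5))
go()
for a in [(.027,.24,.003,.114),(.027,.24,.0015,.114)]:
    gom(*lean(*a))
E
```

```text
t 38.1 p [ 0.6469 -0.1639  0.1133] psi -84.0 tilt 13.77 F [-0.47 -0.91 -1.66] g 0.083 q [ 0.    0.66  0.15  0.02 -1.3   0.09]
  -> [ 0.6484 -0.1635  0.1137] shift cm [-0.08 -0.02 -0.14] turn [-0.006  0.     0.002]
  -> [ 0.6484 -0.1635  0.1122] shift cm [ 0.07 -0.02 -0.17] turn [-0.006  0.     0.002]
```

View pics/s33.png

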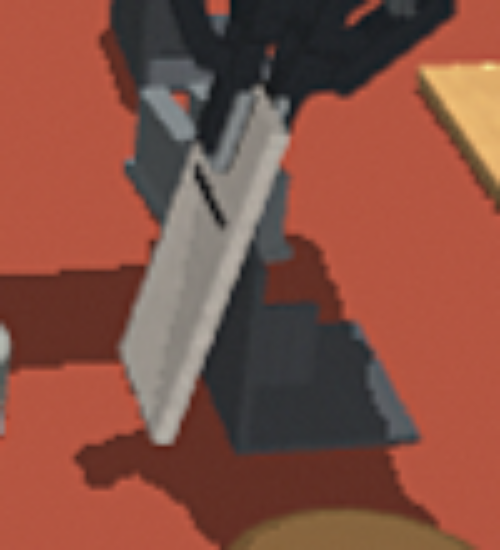

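Emit:
{"fn": "move_arm", "kwargs": {"motion": [[[0, 0.05, 0, -0.1, 0, 0, 0], [0, 0.1, 0, -0.15, 0, 0, 0], [0, 0.1, 0, -0.15, 0, 0, 0], [0, 0.1, 0, -0.15, 0, 0, 0]]]}}

```text
t: 38.5
eef_pos: [0.6482, -0.1638, 0.1125]
eef_rot: [0.001, 1.331, -3.037]
force: [0.7, 0.4, -0.5]
grip_width: 0.086
```

```bash
python3 - <<'E'
from h import *
go()
gom(*lean(.027,.24,.0015,.114))
E
```

```text
t 38.5 p [ 0.6482 -0.1638  0.1125] psi -84.0 tilt 13.75 F [ 0.73  0.39 -0.51] g 0.086 q [ 0.    0.66  0.15  0.02 -1.3   0.09]
  -> [ 0.6484 -0.1635  0.1122] shift cm [ 0.02 -0.03 -0.03] turn [-0.006 -0.     0.001]
```

Emit:
{"fn": "move_arm", "kwargs": {"motion": [[[0, 0.1, 0, 0, 0, 0, 0], [0, 0.1, 0, 0, 0, 0, 0], [0, 0.1, 0, 0, 0, 0, 0]]]}}

```text
t: 38.8
eef_pos: [0.6483, -0.1639, 0.1123]
eef_rot: [0.003, 1.332, -3.035]
force: [-0.3, 1.0, 5.7]
grip_width: 0.086
```

```bash
python3 - <<'E'
from h import *
go()
c=cam('side'); cv2.imwrite('pics/s34.png',cv2.resize(c['color'][180:290,300:400,::-1],None,fx=5,fy=5))
E
```

```text
t 38.8 p [ 0.6483 -0.1639  0.1123] psi -84.0 tilt 13.69 F [-0.26  1.04  5.71] g 0.086 q [ 0.    0.66  0.15  0.03 -1.29  0.09]
```

View pics/s34.png

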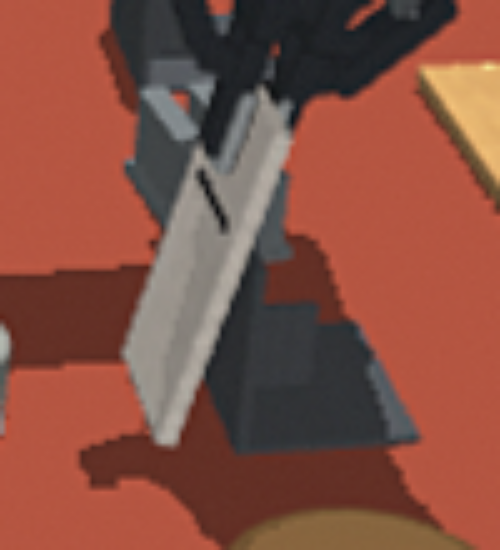

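Emit:
{"fn": "move_arm", "kwargs": {"motion": [[[0.1, 0, 0, 0, 0, 0, 0], [0.15, 0, 0, 0, 0, 0, 0], [0.2, 0, 0, 0, 0, 0, 0], [0.3, 0, 0, 0, 0, 0, 0], [0.3, 0, 0, 0, 0, 0, 0], [0.3, 0, 0, 0, 0, 0, 0]]]}}

```text
t: 39.45
eef_pos: [0.6479, -0.1638, 0.111]
eef_rot: [-0.0, 1.331, -3.038]
force: [-0.1, -0.1, -0.1]
grip_width: 0.302
```

```bash
python3 - <<'E'
from h import *
go()
c=cam('side'); cv2.imwrite('pics/s35.png',cv2.resize(c['color'][180:290,300:400,::-1],None,fx=5,fy=5))
c=cam('wrist'); cv2.imwrite('pics/w35.png',c['color'][:,:,::-1])
E
```

```text
t 39.45 p [ 0.6479 -0.1638  0.111 ] psi -84.0 tilt 13.77 F [-0.13 -0.05 -0.08] g 0.302 q [ 0.    0.67  0.15  0.02 -1.29  0.09]
```

View pics/s35.png

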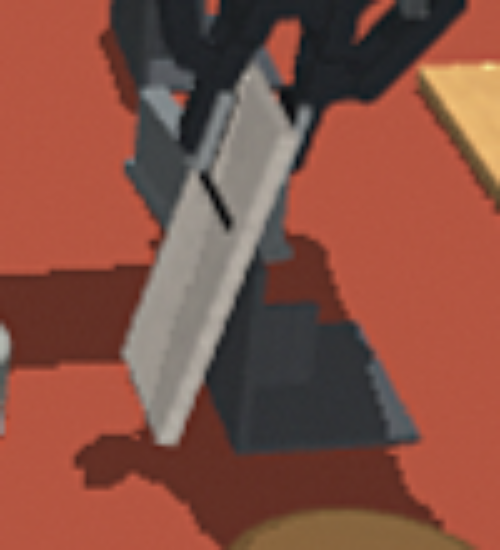

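View pics/w35.png

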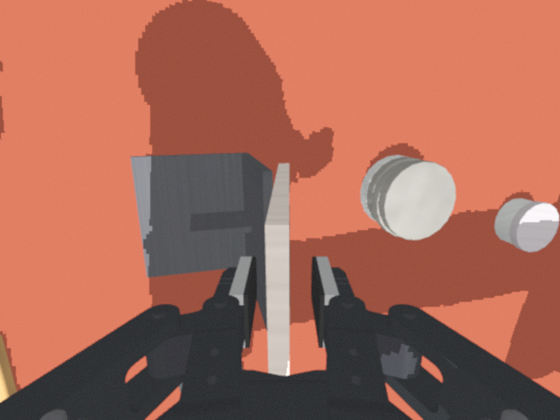

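Emit:
{"fn": "move_arm", "kwargs": {"motion": [[[0.3, -0.5, 0, 0, 0, 0, 0], [0.3, -2, 0, 0, 0, 0, 0], [0.3, -4, 0, 0, 0, 0, 0], [0.3, -7, 0, 0, 0, 0, 0], [0.3, -10, 0, 0, 0, 0, 0], [0.3, -13, 0, 0, 0, 0, 0], [0.3, -16, 0, 2, 0, 0, 0], [0.3, -18, 0, 5, 0, 0, 0], [0.3, -18, 0, 9, 0, 0, 0], [0.3, -18, 0, 13, 0, 0, 0], [0.3, -18, 0, 16, 0, 0, 0], [0.3, -18, 0, 16, 0, 0, 0]]]}}

```text
t: 40.75
eef_pos: [0.5334, -0.1761, 0.3278]
eef_rot: [0.005, 1.335, -3.033]
force: [0.9, -0.7, 0.2]
grip_width: 0.303
```

```bash
python3 - <<'E'
from h import *
go()
c=cam('side'); cv2.imwrite('pics/s36.png',cv2.resize(c['color'][120:300,220:460,::-1],None,fx=3,fy=3))
c=cam('wrist'); cv2.imwrite('pics/w36.png',c['color'][:,:,::-1])
c=cam('top'); cv2.imwrite('pics/t36.png',c['color'][:,:,::-1])
E
```

```text
t 40.75 p [ 0.5334 -0.1761  0.3278] psi -84.1 tilt 13.48 F [ 0.9  -0.67  0.19] g 0.303 q [-0.01  0.34  0.15  0.03 -1.61  0.12]
```

View pics/s36.png

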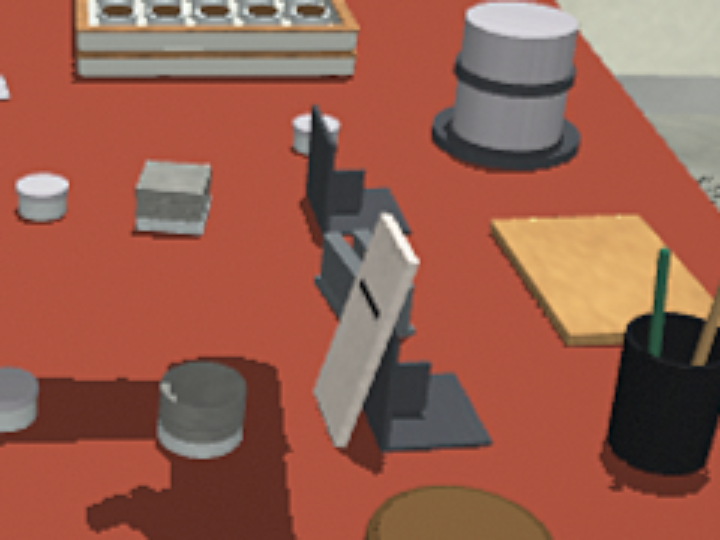

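View pics/w36.png

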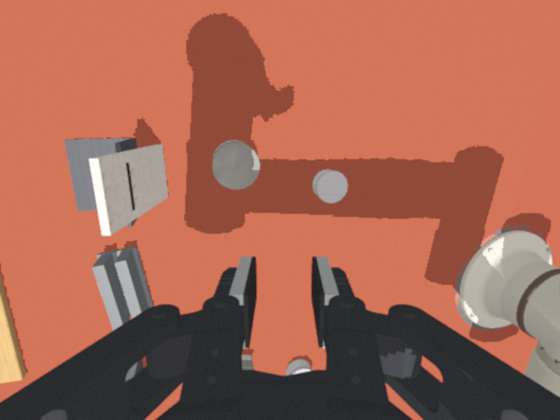

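View pics/t36.png

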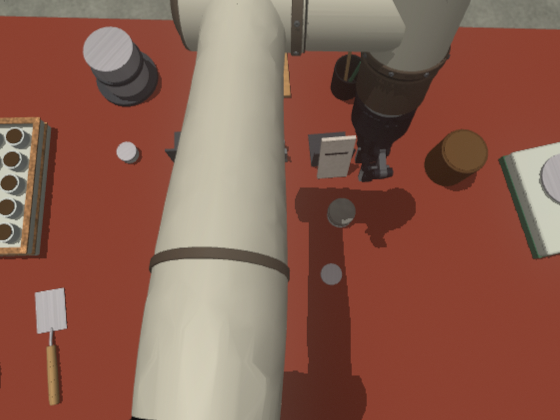

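```bash
cat > chk.py <<'E'
from h import *
go()
for nm in ['wrist','side']:
    c=cam(nm); W=world(c)
    rel=W-S; xs=rel@n; ys=rel@tt; z=W[...,2]
    m=(xs<.07)&(xs>-.05)&(abs(ys)<.06)&(z>.015)&(z<.16)&(c['color'].min(-1)>105)
    m=cv2.erode(m.astype(np.uint8),np.ones((3,3)))>0
    X=np.c_[xs[m],ys[m],z[m]]
    if len(X)<50: print(nm,'few');continue
    # front face plane by SVD after trimming
    for _ in range(5):
        c0=X.mean(0); nn=np.linalg.svd(X-c0,full_matrices=False)[2][2]; X=X[abs((X-c0)@nn)<.003]
    if nn[0]>0: nn=-nn
    th=np.arcsin(nn[2]); 
    f0=c0[0]-(-c0[2])*0 + (c0[2])*(nn[2]/nn[0]) # x of front face at z=0
    print(nm,len(X),'normal(stop)',nn.round(3),'tilt',round(float(th),3),'front face x at bench',round(float(f0),4),'y mid/range',np.round([X[:,1].min(),X[:,1].max()],4),'zmax',X[:,2].max().round(4))
    print(nm,'pile tops'); show([b for b in flat(c,.042,.034,.05,W,60) if .48<b['c'][0]<.56])
    print(nm,'bench level grey'); show([b for b in flat(c,.010,.006,.015,W,120) if b['col'].min()>90 and abs(b['c'][1])<.45 and .3<b['c'][0]<.62])
    print(nm,'tins'); show([b for b in flat(c,.026,.023,.03,W,60) if b['col'].min()>150 and abs(b['c'][1])<.45])
E
python3 chk.py
```

```text
t 40.9 p [ 0.5363 -0.1754  0.3244] psi -84.0 tilt 13.69 F [-0.24  0.07 -0.5 ] g 0.301 q [-0.01  0.35  0.16  0.03 -1.61  0.12]
wrist 3763 normal(stop) [-0.967 -0.001  0.256] tilt 0.259 front face x at bench -0.0321 y mid/range [-0.0362  0.0333] zmax 0.1495
wrist pile tops
px [237 165] c [ 0.5299 -0.187 ] rc [ 0.5297 -0.1867] sz [57.6 57.8] ang 4.8 fill 0.81 z 42.5 [134. 132. 126.]
wrist bench level grey
wrist tins
px [504 265] c [ 0.0456 -0.0398] rc [ 0.0419 -0.0409] sz [87.4 23.3] ang 45.6 fill 0.77 z 26.6 [170. 166. 154.]
px [332 186] c [ 0.3906 -0.1645] rc [ 0.3906 -0.164 ] sz [46.1 44.9] ang 3.8 fill 0.81 z 26.3 [168. 164. 167.]
side 740 normal(stop) [-0.967 -0.012  0.254] tilt 0.256 front face x at bench -0.0301 y mid/range [-0.0407  0.0283] zmax 0.1491
side pile tops
px [288 250] c [ 0.5306 -0.1919] rc [ 0.5308 -0.1918] sz [67.6 56.6] ang 89.3 fill 0.84 z 42.9 [91.  91.5 88. ]
px [278 180] c [0.5167 0.1438] rc [0.5165 0.1443] sz [77.6 60.7] ang 81.7 fill 0.94 z 42.9 [163. 165. 158.]
side bench level grey
side tins
px [234 182] c [0.3979 0.164 ] rc [0.3981 0.1641] sz [43.5 50.7] ang 2.6 fill 0.82 z 27.3 [219. 218. 222.]
```

```bash
python3 - <<'E'
from h import *
go((.45,.20,.30,-84),(.25,.55,.30,-40))
E
```

```text
t 41.0 p [ 0.5367 -0.1753  0.3233] psi -84.0 tilt 13.8 F [-0.64 -0.29 -0.54] g 0.303 q [-0.01  0.35  0.16  0.03 -1.61  0.12]
  -> (0.45, 0.2, 0.3, -84) shift cm [  3.4  -38.23   4.02] turn [-0.     0.241  0.   ]
  -> (0.25, 0.55, 0.3, -40) shift cm [  7.29 -75.12  19.8 ] turn [-0.765  0.229  0.093]
```

Emit:
{"fn": "move_arm", "kwargs": {"motion": [[[0.3, 0, -3, 0.3, 0, 0.02, 0], [0.3, 0, -7, 0.7, 0, 0.04, 0], [0.3, 0.5, -11, 1.2, 0, 0.07, 0], [0.3, 1, -15, 1.6, 0, 0.1, 0], [0.3, 1.5, -19, 2, 0, 0.13, 0], [0.3, 2, -23, 2.4, 0, 0.16, 0], [0.3, 2.5, -27, 2.8, 0, 0.19, 0], [0.3, 3, -31, 3.3, 0, 0.22, 0], [0.3, 3.4, -35, 3.7, 0, 0.24, 0], [0.3, 3.4, -38, 4, 0, 0.24, 0], [0.3, 3.4, -38, 4, 0, 0.24, 0]]]}}

```text
t: 42.1
eef_pos: [0.4496, 0.2011, 0.2997]
eef_rot: [0.465, 1.57, -2.568]
force: [0.2, -0.5, 0.1]
grip_width: 0.299
```

```bash
python3 - <<'E'
from h import *
c=cam('wrist'); cv2.imwrite('pics/w37.png',c['color'][:,:,::-1]); W=world(c)
show([b for b in flat(c,.042,.034,.05,W,60) if .48<b['c'][0]<.56])
print('tins');show([b for b in flat(c,.026,.023,.03,W,60) if b['col'].min()>140])
go((.25,.55,.30,-40))
E
```

```text
px [232 128] c [0.5145 0.1514] rc [0.5145 0.152 ] sz [59.7 60. ] ang 80.9 fill 0.99 z 42.7 [198. 196. 188.]
tins
px [117 242] c [0.6607 0.3155] rc [0.6607 0.3158] sz [47.2 45.5] ang 6.2 fill 0.8 z 26.6 [237. 232. 235.]
px [330 150] c [0.3958 0.1654] rc [0.3953 0.1658] sz [45.7 44.9] ang 6.2 fill 0.8 z 26.5 [242. 237. 240.]
t 42.15 p [0.4498 0.1996 0.2997] psi -83.8 tilt 0.1 F [ 0.6  -0.45 -0.47] g 0.299 q [ 0.75  0.11 -0.19 -0.   -1.27 -0.64]
  -> (0.25, 0.55, 0.3, -40) shift cm [ -0.04 -36.98  16.11] turn [-0.765  0.002 -0.   ]
```

View pics/w37.png

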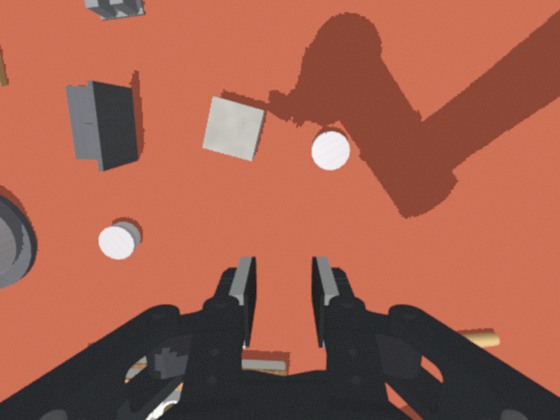

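Emit:
{"fn": "move_arm", "kwargs": {"motion": [[[0.3, 0, -4, 1.7, -0.1, 0, 0], [0.3, 0, -8, 3.5, -0.2, 0, 0], [0.3, 0, -12, 5.2, -0.3, 0, 0], [0.3, 0, -16, 7, -0.4, 0, 0], [0.3, 0, -20, 8.7, -0.5, 0, 0], [0.3, 0, -24, 10.5, -0.6, 0, 0], [0.3, 0, -28, 12.2, -0.7, 0, 0], [0.3, 0, -32, 14, -0.76, 0, 0], [0.3, 0, -36, 16, -0.76, 0, 0], [0.3, 0, -36, 16, -0.76, 0, 0]]]}}

```text
t: 43.15
eef_pos: [0.2517, 0.5425, 0.2983]
eef_rot: [0.367, 1.569, -1.908]
force: [0.1, -0.7, -0.5]
grip_width: 0.302
```

```bash
python3 chk.py | grep -v wrist | sed -n '1,20p'; python3 - <<'E'
from h import *
c=cam('top'); cv2.imwrite('pics/t38.png',c['color'][:,:,::-1]); W=world(c)
print('pile tops');show([b for b in flat(c,.042,.034,.05,W,60) if .45<b['c'][0]<.58])
print('bench');show([b for b in flat(c,.010,.005,.016,W,60) if .3<b['c'][0]<.7 and abs(b['c'][1])<.45])
print('tins');show([b for b in flat(c,.026,.021,.03,W,60) if b['col'].min()>140 and abs(b['c'][1])<.45])
E
```

```text
t 43.15 p [0.2517 0.5425 0.2983] psi -40.3 tilt 0.12 F [ 0.06 -0.7  -0.53] g 0.302 q [ 1.41  0.3   0.05 -0.   -1.32 -0.54]
side 740 normal(stop) [-0.967 -0.01   0.254] tilt 0.256 front face x at bench -0.0301 y mid/range [-0.0403  0.0283] zmax 0.1498
side pile tops
px [288 250] c [ 0.5299 -0.1925] rc [ 0.5307 -0.1918] sz [67.7 56.4] ang 89.3 fill 0.84 z 42.9 [150. 153. 146.]
px [278 180] c [0.5167 0.1436] rc [0.5165 0.1445] sz [76.3 60.6] ang 81.9 fill 0.95 z 42.9 [155. 157. 150.]
side bench level grey
side tins
px [222 249] c [ 0.3914 -0.1665] rc [ 0.3915 -0.1662] sz [45.2 46.1] ang 0.8 fill 0.83 z 26.9 [209. 208. 213.]
px [234 182] c [0.3978 0.1622] rc [0.3981 0.1639] sz [43.5 50.7] ang 2.6 fill 0.81 z 27.2 [209. 208. 213.]
pile tops
px [538 236] c [ 0.4824 -0.618 ] rc [ 0.482  -0.6187] sz [82.9 12. ] ang 15.2 fill 0.85 z 41.9 [122. 120. 110.]
px [ 31 232] c [0.4615 0.4976] rc [0.4614 0.4979] sz [91.5  9.2] ang 2.9 fill 0.91 z 42.1 [92. 92. 85.]
px [ 18 213] c [0.5026 0.5322] rc [0.5033 0.5342] sz [20.8 54.1] ang 81.9 fill 0.79 z 37.6 [109. 111. 104.]
px [342 211] c [ 0.526  -0.1865] rc [ 0.5258 -0.1866] sz [54.6 56. ] ang 1.6 fill 0.83 z 41.5 [145. 138. 127.]
px [191 213] c [0.5125 0.1488] rc [0.5129 0.1487] sz [60.3 59.5] ang 80.4 fill 0.96 z 41.5 [149. 144. 133.]
px [ 35 198] c [0.5382 0.5015] rc [0.5381 0.5015] sz [53.3  8.3] ang 3.9 fill 0.86 z 42.6 [92. 92. 85.]
bench
tins
px [331 274] c [ 0.3885 -0.1655] rc [ 0.3882 -0.1653] sz [41.3 44.3] ang 1.6 fill 0.83 z 25.6 [203. 194. 193.]
px [182 267] c [0.3946 0.1631] rc [0.3946 0.1634] sz [42.  44.2] ang 3.9 fill 0.83 z 25.6 [223. 218. 217.]
px [127 151] c [0.6587 0.3132] rc [0.6588 0.3127] sz [45.2 44.4] ang 5.5 fill 0.8 z 25.1 [208. 201. 200.]
```

View pics/t38.png

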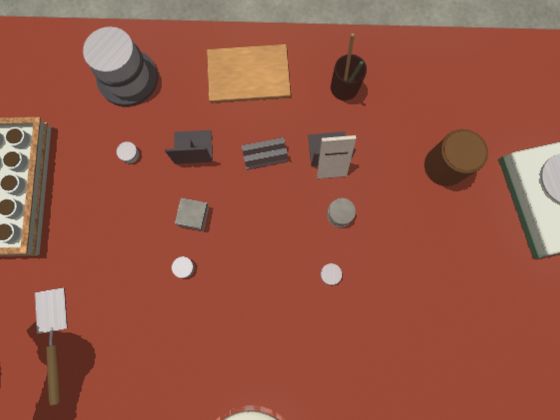

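```bash
python3 - <<'E'
from cell import arm
print(arm.close_job())
E
```

```text
the job is handed in; nothing more can be done
None
```

I piled all six stones and leaned the board against the bookend, then handed the job in at about 43 s of the 210 s allowed. I don't have the verdict, because handing in reports none.

- **Stones:** The three round and three square stones are on their own bases. Each stone measured about 2 mm or less off its base centre after placing. The top square was parallel to its base within about 1°. Both pile tops read 41.5–43 mm, against 42 mm expected, and no stone was left on the bench. I never saw a stone knocked aside.
- **Board:** It leans on the bookend behind the round pile at about 0.26 rad (15°). Its foot is on the bench about 28 mm in front of the bookend and within about 6 mm of its middle. The wrist and side views agreed on this, and a second look about 2 s later showed it had not moved.
- **Tins and core:** The tins measured at their starting places, within a few millimetres of camera error. I only checked the core by eye in the pictures, and it looked untouched.
- **Disagreements:** The three cameras differed from each other by 2–4 mm. In the side view the pile tops read about 5–8 mm off toward the camera, because that view also takes in part of the stones' side walls. I went by the wrist and top views instead.

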